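# Read two tinted lenses over the viewing box

### The arm

A 6-joint arm with a two-finger parallel gripper is mounted at the origin on the work surface. World frame = base frame: x ahead of the robot, y to its left, z up, the work surface at z = 0. Lengths are in m, angles in rad, forces in N, time in s.
With the tool pointing down it reaches from about 0.3 to 0.75 m from the base axis. Payload 8.5 kg.
Tool frame: the origin (TCP) lies midway between the tips of the shut fingers; the grasp point (between the pads) lies 19 mm behind it (env.grip_point_offset is the distance from the TCP to the grasp point, in m); z points along the fingers, y is the direction in which the jaws open and shut (so a half turn about z gives the same grasp; the last joint's range is limited). The gripper opens to 88 mm and grips with 3 to 60 N. Pads are 18 mm wide; open, the fingers measure 123 mm over their backs; the gripper's body (75 mm by 187 mm) begins 45 mm behind the grasp point.
Start: joints at [-1.318, 0.381, 1.297, -0, 1.464, -0.215], TCP at [0.248, -0.491, 0.215] pointing down, gripper open.
Joint ranges: [-3.11, 3.11], [-0.89, 2.33], [0.22, 2.48], [-1.42, 4.56], [0.17, 2.85], [-2.88, 2.88]. Speed limits (rad/s): [2.39, 2.39, 3.14, 3.14, 3.14, 3.14].

### API

Orientations are given as a unit quaternion [x, y, z, w].
In Python, from bench import env gives the robot as it stands.
- The arm moves only by the tool play_rows, never from a script. Its argument "motion" is a list of rows, each an object with "rotation": the turn, a rotation vector about the tool's x, y, z in rad, a list of three; "xyz": the shift along the tool's x, y, z in m, a list of three; "grip": the opening, from -1 (shut) to 1 (fully open). In form: [{"rotation": [wx, wy, wz], "xyz": [x, y, z], "grip": grip}, ...]. A call has exactly 10 rows; each row is the pose to reach, as a shift and turn from the pose measured when the call began, along the tool's axes at that moment; what a row does not reach only later rows make up. A row lasts 1/8 s, in which the tool goes at most 62.5 mm and 10.7 degrees, less where a joint would pass 70% of its speed; a pose out of reach is approached as far as the arm can. A call with a gripper value outside its range is refused whole. The fingers move at their own pace and stop on an object; "grip_force" is the grip in N (left out, the last holds). Time passes only in rows, so rows that repeat a pose let the fingers close, or fill a call up. It gives the time, the measured TCP pose, the force and the opening at its end, in the units of the state.
- env.get_state(): the state, without advancing time (a new reading comes with each control period).
- env.get_image(name): name is "scene" or "top" or "wrist"; returns the picture (420x560x3 uint8, red, green, blue); there is no depth.
- env.camera_model(name): a dict with "fx", "fy", "cx", "cy" (pixels), "distortion" ([k1, k2, p1, p2, k3] as OpenCV has them; the pictures are not rectified), "rvec" (rotation vector, rad) and "tvec" (3), from world to camera coordinates, as OpenCV has them. Camera axes: x right, y down, z forward; pixel columns grow to the right and rows downward; lengths in m; the calibration is good to about 2 mm. A picture is of the moment at which its call begins: read the wrist's pose just before it. camera_model takes no time and is no camera call; for the wrist camera it gives the pose at the moment of the call.
- env.finish_job(): hands the job in, once; it reports no verdict.
The state is a dict: "time_s": time; "joint_positions": joint angles; "qvel": joint speeds; "joint_efforts": joint torques, N m; "tool_pos": TCP position; "orientation": TCP orientation; "contact_force": force on the tool from outside, world axes, zero at the start; "moment": the same for the moment, N m; "opening": finger opening in m.
Only numpy, scipy, OpenCV 4.12 (cv2) and the standard library are available. Lean on these libraries where they do the work, as an engineer would, in place of code of your own. Each camera call takes 0.05 s, during which the arm holds its last target.

### The job

Check the two amber lenses together on the viewing box: lay the dark-grey-framed lens flat and square over the window, stack the white-framed lens squarely on top of it so that the edges line up, and let go. Then, with the fingers, pull the blue handle of the spring-return shutter out until its yellow pointer is level with the red mark, and finish while still holding it there: the program ends with the handle in the fingers, because it springs back when let go. Do not disturb the pile, nor the other things on the table.

Things in the scene. Friction and masses are not known exactly. Their poses are not given: they have to be found in the camera images.
- grey_carrier: Amber glass lens in a dark grey plastic square frame, 54 x 54 mm and 10 mm thick, 45 g give or take a third, lying flat and loose on the table. Origin: centre of its underside; z up, x and y parallel to its edges. All four sides and both faces are alike.
- white_carrier: The same lens and frame in white plastic: 54 x 54 x 10 mm, same origin and axes.
- viewbox: White box fixed to the table, 120 (x) by 110 (y) mm, 60 high, flat top. Origin: centre of the underside; its front, 60 mm from the origin, looks along its own -x, roughly to the robot. From the front, along -x at y = 0, comes the shutter bar (top 18 mm above the table) with the handle; beside it (y 20 to 50 mm) a scale rail 10 mm high runs out to 225 mm from the origin.
- window (a point): Centre of the 34 mm square lit window, flush in the middle of the box's flat top, 60 mm above the table; axes as the viewing box's. Thin black guide lines, a 57 mm square with sides parallel to the box's, surround it.
- shutter (a joint): How far the shutter is pulled out, in m: 0 closed (at the start), 0.085 at its end stop. Pulling moves the handle straight along the viewing box's own -x. A spring returns it: about 3.2 N at 0, rising 0.8 N per 10 mm, always present.
- pointer (a point): Tip of the yellow pointer, 36 mm to the +y side of the middle of the handle post and 14.5 mm above the table; at the same x as the middle of the post.
- mark: Red bar, 6 (x) by 24 (y) by 14 mm high, across a white base plate 30 by 26 by 4 mm fixed beside the scale rail, at the box's y = 63 mm, 40 to 65 mm farther out than the closed pointer. Origin: centre of its underside; axes as the box's. The pointer is level with it when both have the same x in the viewing box's frame.
- trial_frame: Bystander: tortoiseshell trial spectacle frame, about 135 mm wide and 8 to 9 mm high, loose. Origin under the middle of its front.
- wand: Bystander: nickel cross-cylinder wand, about 150 mm long and 12 mm thick, loose. Origin where the handle meets the neck.
- spray: Bystander: blue spray bottle, 38 mm across and 100 mm high, standing loose. Origin: centre of its underside.
- case: Bystander: black spectacle case, 75 x 160 x 45 mm, loose. Origin: centre of its underside.
- torch: Bystander: pen torch, 120 mm long and 17 mm thick, lying loose. Origin under its middle.
- handle (a point): Blue upright post on the shutter bar, 14 (x) by 26 (y) mm, from 10 to 87 mm above the table; axes as the box's. This point: middle of its top. Closed, it stands 115 mm in front of the box's origin, 48 mm clear of the box's front. A yellow pointer 4 mm thick sticks out 23 mm from it on +y, top 16.5 mm above the table. Can be pinched from above in x or y.

How it is judged:
On the way, in this order (a step that is already met when the one before it is completed fails the run):
1. the grey-framed lens lies flat and square over the window, let go, with the shutter closed (horizontal distance between grey_carrier and window below 0.006 m and (angle between the x axis of grey_carrier and the x axis of window, either way round below 0.14 rad or angle between the x axis of grey_carrier and the y axis of window, either way round below 0.14 rad) and z of grey_carrier in the frame of window between -0.003 and 0.003 m and angle between grey_carrier's own z axis and vertical below 0.06 rad and contact force between grey_carrier and the fingers below 0.05 N and linear speed of grey_carrier below 0.02 m/s and value of joint shutter below 0.01 m), for 0.2 s.
2. the white-framed lens lies squarely on the grey one, both let go, with the shutter still closed (all of step 1 and horizontal distance between white_carrier and grey_carrier below 0.005 m and (angle between the x axis of white_carrier and the x axis of grey_carrier, either way round below 0.105 rad or angle between the x axis of white_carrier and the y axis of grey_carrier, either way round below 0.105 rad) and z of white_carrier in the frame of grey_carrier between 0.007 and 0.013 m and angle between white_carrier's own z axis and vertical below 0.06 rad and contact force between white_carrier and the fingers below 0.05 N and linear speed of white_carrier below 0.02 m/s), for 0.3 s.
3. the fingers hold the shutter handle with its pointer level with the red mark (x of pointer in the frame of mark between -0.004 and 0.004 m and contact force between shutter and the fingers above 2 N), for 0.3 s.
At the end, for the whole second after the job is handed in: Fingers hold the handle (over 2 N), pointer within 4 mm of the red mark's middle, shutter at rest; grey lens flat on the box within 6 mm and 0.14 rad of the window, white lens flat on it within 5 mm and 0.105 rad (any quarter turn); both let go and at rest (all of step 3 and velocity of joint shutter between -0.01 and 0.01 m/s and horizontal distance between grey_carrier and window below 0.006 m and (angle between the x axis of grey_carrier and the x axis of window, either way round below 0.14 rad or angle between the x axis of grey_carrier and the y axis of window, either way round below 0.14 rad) and z of grey_carrier in the frame of window between -0.003 and 0.003 m and angle between each of grey_carrier, white_carrier's own z axis and vertical below 0.06 rad and horizontal distance between white_carrier and grey_carrier below 0.005 m and (angle between the x axis of white_carrier and the x axis of grey_carrier, either way round below 0.105 rad or angle between the x axis of white_carrier and the y axis of grey_carrier, either way round below 0.105 rad) and z of white_carrier in the frame of grey_carrier between 0.007 and 0.013 m and contact force between each of grey_carrier, white_carrier and the fingers below 0.05 N and linear speed of each of grey_carrier, white_carrier below 0.02 m/s); the arm keeps its last pose, push and grip.
It fails at once if a bystander (trial frame, wand, spray bottle, case or torch) is moved more than 20 mm (distance of any of trial_frame, wand, spray, case, torch from where it was at the start of the episode above 0.02 m).
It also fails if it takes over 64 s, if anything falls off the work surface, if the arm or the gripper's body presses on something with over 40 N, if the wrist force passes 120 N, or if a joint passes its speed limit or range.

## Working session

There is one attempt and no reset: what is moved stays moved. The work goes in short steps, Python scripts to look and compute and a tool call to move; the robot and the scene stay as the last step left them, time stands still between calls to the robot, and variables do not carry over. Pictures are saved under pics/ and viewed, and the job is handed in when it is done.

Besides the shell and the picture viewer there is one more tool, called after "Emit:" in YAML: its name, and indented under it one key for each argument. play_rows: Moves the arm, as the interface text tells. Its arguments: {"type":"object","properties":{"motion":{"type":"array"},"grip_force":{"type":"number"}},"required":["motion"]}

```bash
ls; mkdir -p pics; python3 - <<'E'
from bench import env
import cv2,numpy as np
s=env.get_state()
for k in s: print(k,np.round(s[k],4))
for n in ["scene","top"]:
    im=env.get_image(n); cv2.imwrite(f"pics/{n}0.png",im[:,:,::-1])
    print(n,env.camera_model(n))
print(env.grip_point_offset)
E
```

```text
pics
time_s 0.0
joint_positions [-1.3183  0.3811  1.2982 -0.      1.4636 -0.2153]
qvel [-0.0004 -0.0002 -0.0003  0.0005  0.0016  0.0008]
joint_efforts [-3.00000e-04 -4.37932e+01 -2.24557e+01  7.13000e-02  3.52000e-02
 -1.00000e-04]
tool_pos [ 0.2479 -0.4906  0.2141]
orientation [ 9.728e-01  2.318e-01 -0.000e+00 -7.000e-04]
contact_force [-0.5847 -0.5628  0.9275]
moment [-0.0413  0.0243 -0.0076]
opening 0.0882
scene {'fx': 379.9097080952194, 'fy': 379.9097080952194, 'cx': 287.511896014401, 'cy': 207.87731715355733, 'distortion': array([0.0013635, 0.       , 0.       , 0.       , 0.       ]), 'rvec': array([ 1.02718227,  2.42896036, -1.06695985]), 'tvec': array([ 0.4312917 , -0.22456794,  1.33662851])}
top {'fx': 456.83354965794274, 'fy': 456.83354965794274, 'cx': 284.1621719250211, 'cy': 207.28046860157704, 'distortion': array([-0.06706192,  0.        ,  0.        ,  0.        ,  0.        ]), 'rvec': array([ 2.19436273, -2.1761051 ,  0.09930684]), 'tvec': array([-0.03104896,  0.63077223,  1.5304062 ])}
0.0187
```

View pics/scene0.png

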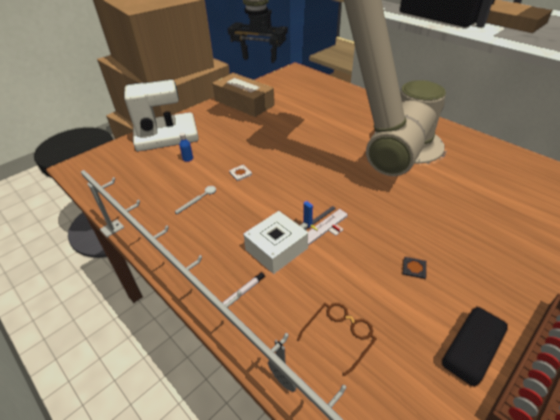

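View pics/top0.png

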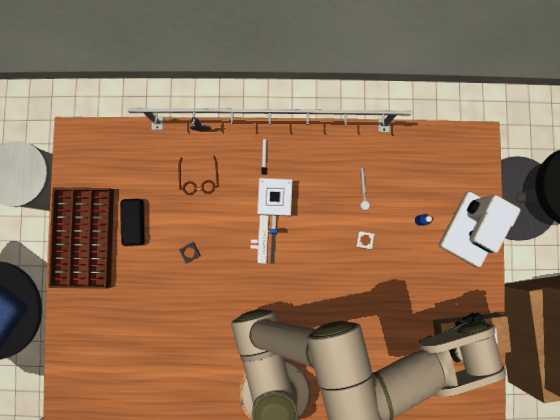

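The top view shows the grey lens at about (190,253), the white lens at (365,240), the box at (275,197), the handle at (273,231) and the mark at about (254,244). Next I'll enlarge these areas.

```bash
cat > h.py <<'E'
import cv2,numpy as np
from bench import env
from scipy.spatial.transform import Rotation as R
def ray(n,uv,z,m=None):
    m=m or env.camera_model(n)
    K=np.array([[m['fx'],0,m['cx']],[0,m['fy'],m['cy']],[0,0,1]])
    p=cv2.undistortPoints(np.array(uv,float).reshape(-1,1,2),K,np.array(m['distortion'])).reshape(-1,2)
    Rm=cv2.Rodrigues(np.array(m['rvec']))[0]; t=np.array(m['tvec'])
    C=-Rm.T@t; d=np.c_[p,np.ones(len(p))]@Rm
    s=(z-C[2])/d[:,2]
    return (C+s[:,None]*d)[:,:2]
def proj(n,P,m=None):
    m=m or env.camera_model(n)
    K=np.array([[m['fx'],0,m['cx']],[0,m['fy'],m['cy']],[0,0,1]])
    return cv2.projectPoints(np.array(P,float).reshape(-1,1,3),np.array(m['rvec']),np.array(m['tvec']),K,np.array(m['distortion']))[0].reshape(-1,2)
def crop(src,dst,x0,y0,x1,y1,k):
    im=cv2.imread(src)[y0:y1,x0:x1]
    cv2.imwrite(dst,cv2.resize(im,None,fx=k,fy=k,interpolation=cv2.INTER_CUBIC))
E
python3 - <<'E'
from h import *
crop('pics/top0.png','pics/c1.png',240,170,310,270,6)
a=cv2.imread('pics/top0.png')
g=np.hstack([a[230:275,167:212],a[218:263,343:388]])
cv2.imwrite('pics/c2.png',cv2.resize(g,None,fx=8,fy=8,interpolation=cv2.INTER_CUBIC))
E
```

```text
(no output)
```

View pics/c1.png

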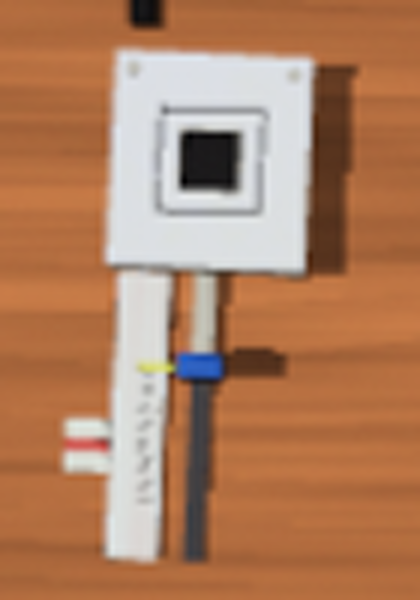

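View pics/c2.png

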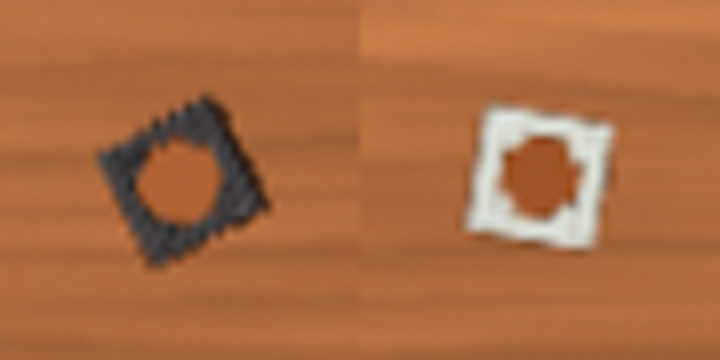

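```bash
python3 - <<'E'
from h import *
def px(l,k,x0,y0): return np.array(l,float)/k+[x0-.5+.5/k,y0-.5+.5/k]
m=env.camera_model('top')
def sq(n,p,z):
    w=ray('top',p,z,m); e=np.diff(np.vstack([w,w[:1]]),axis=0)
    a=np.degrees(np.arctan2(e[:,1],e[:,0]))
    print(n,w.mean(0).round(4),'len',np.linalg.norm(e,axis=1).round(4),'ang',a.round(1), ((a+45)%90-45).round(1))
sq('box',px([(118,50),(314,62),(304,273),(106,265)],6,240,170),.06)
sq('guide',px([(160,107),(266,112),(262,212),(157,210)],6,240,170),.06)
sq('win',px([(181,131),(241,133),(238,191),(180,188)],6,240,170),.06)
sq('grey',px([(208,95),(268,208),(152,267),(98,155)],8,167,230),.01)
sq('white',px([(130,106),(253,126),(234,248),(108,228)],8,343,218),.01)
print('handle',ray('top',px([(201,361)],6,240,170),.087,m)); 
print('ptr',ray('top',px([(140,367)],6,240,170),.0165,m),'mark',ray('top',px([(83,444)],6,240,170),.014,m))
E
```

```text
box [0.6637 0.0065] len [0.1096 0.1181 0.1098 0.1204] ang [-93.  177.7  88.2  -2.5] [-3.  -2.3 -1.8 -2.5]
guide [0.6648 0.0061] len [0.0591 0.0559 0.0583 0.0576] ang [-92.2 178.2  89.4  -1. ] [-2.2 -1.8 -0.6 -1. ]
win [0.6645 0.0068] len [0.0334 0.0325 0.0323 0.0319] ang [-91.4 177.6  87.5  -0.4] [-1.4 -2.4 -2.5 -0.4]
grey [0.4754 0.2972] len [0.0548 0.0554 0.0532 0.0534] ang [-150.8  117.5   27.1  -60.8] [29.2 27.5 27.1 29.2]
white [ 0.523  -0.3053] len [0.0538 0.0531 0.055  0.0532] ang [-98.8 170.8  81.4 -10.5] [ -8.8  -9.2  -8.6 -10.5]
handle [[0.55229458 0.01035132]]
ptr [[0.55078896 0.04596681]] mark [[0.50684815 0.07795108]]
```

```bash
cat >> h.py <<'E'
def rel(x,y,z,yawdeg):
    s=env.get_state(); q=R.from_quat(s['orientation'])
    T=R.from_euler('z',yawdeg,degrees=True)*R.from_euler('x',180,degrees=True)
    d=q.inv().apply(np.array([x,y,z])-s['tool_pos']); r=(q.inv()*T).as_rotvec()
    print('t',round(s['time_s'],2),'pos',np.round(s['tool_pos'],4),'F',np.round(s['contact_force'],1),'op',round(s['opening'],4))
    print('xyz',d.round(4),'rot',r.round(4))
E
python3 - <<'E'
from h import *
rel(.475,.297,.16,28.3)
E
```

```text
t 0.1 pos [ 0.2479 -0.4907  0.2141] F [ 1.3 -0.5  0.3] op 0.0881
xyz [ 0.5578 -0.6006  0.055 ] rot [-0.0012 -0.0003 -0.0261]
```

Emit:
play_rows:
  motion:
    - {"xyz": [0.558, -0.6, 0.03], "rotation": [-0.0012, 0, -0.026], "grip": 1}
    - {"xyz": [0.558, -0.6, 0.03], "rotation": [-0.0012, 0, -0.026], "grip": 1}
    - {"xyz": [0.558, -0.6, 0.03], "rotation": [-0.0012, 0, -0.026], "grip": 1}
    - {"xyz": [0.558, -0.6, 0.03], "rotation": [-0.0012, 0, -0.026], "grip": 1}
    - {"xyz": [0.558, -0.6, 0.03], "rotation": [-0.0012, 0, -0.026], "grip": 1}
    - {"xyz": [0.558, -0.6, 0.03], "rotation": [-0.0012, 0, -0.026], "grip": 1}
    - {"xyz": [0.558, -0.6, 0.03], "rotation": [-0.0012, 0, -0.026], "grip": 1}
    - {"xyz": [0.558, -0.6, 0.03], "rotation": [-0.0012, 0, -0.026], "grip": 1}
    - {"xyz": [0.558, -0.6, 0.03], "rotation": [-0.0012, 0, -0.026], "grip": 1}
    - {"xyz": [0.558, -0.6, 0.03], "rotation": [-0.0012, 0, -0.026], "grip": 1}

```text
time_s: 1.35
tool_pos: [0.4214, 0.1113, 0.192]
orientation: [0.97, 0.244, 0.0, 0.0]
contact_force: [1.1, -0.9, -0.4]
opening: 0.088
```

```bash
python3 - <<'E'
from h import *
rel(.475,.297,.16,28.3)
E
```

```text
t 1.35 pos [0.4214 0.1113 0.192 ] F [ 1.1 -0.9 -0.4] op 0.088
xyz [ 0.1352 -0.1381  0.032 ] rot [ 0.0002 -0.0003  0.    ]
```

Emit:
play_rows:
  motion:
    - {"xyz": [0.135, -0.138, 0.032], "rotation": [0, 0, 0], "grip": 1}
    - {"xyz": [0.135, -0.138, 0.032], "rotation": [0, 0, 0], "grip": 1}
    - {"xyz": [0.135, -0.138, 0.032], "rotation": [0, 0, 0], "grip": 1}
    - {"xyz": [0.135, -0.138, 0.032], "rotation": [0, 0, 0], "grip": 1}
    - {"xyz": [0.135, -0.138, 0.032], "rotation": [0, 0, 0], "grip": 1}
    - {"xyz": [0.135, -0.138, 0.062], "rotation": [0, 0, 0], "grip": 1}
    - {"xyz": [0.135, -0.138, 0.062], "rotation": [0, 0, 0], "grip": 1}
    - {"xyz": [0.135, -0.138, 0.062], "rotation": [0, 0, 0], "grip": 1}
    - {"xyz": [0.135, -0.138, 0.062], "rotation": [0, 0, 0], "grip": 1}
    - {"xyz": [0.135, -0.138, 0.062], "rotation": [0, 0, 0], "grip": 1}

```text
time_s: 2.6
tool_pos: [0.4751, 0.2968, 0.1307]
orientation: [0.97, 0.244, 0.001, -0.0]
contact_force: [-0.3, 1.0, -0.7]
opening: 0.0878
```

```bash
python3 - <<'E'
from h import *
rel(.475,.297,.003,28.3)
m=env.camera_model('wrist'); import pickle; pickle.dump(m,open('m1.pkl','wb'))
cv2.imwrite('pics/w1.png',env.get_image('wrist')[:,:,::-1])
c=np.array([.475,.297]);a=np.radians(28.3)
print(proj('wrist',[[c[0]+.027*(i*np.cos(a)-j*np.sin(a)),c[1]+.027*(i*np.sin(a)+j*np.cos(a)),.01] for i,j in [(1,1),(1,-1),(-1,-1),(-1,1)]],m).round(0))
E
```

```text
t 2.6 pos [0.4751 0.2968 0.1307] F [-0.3  1.  -0.7] op 0.0878
xyz [-0.0002 -0.0003  0.1277] rot [ 0.0004 -0.0015 -0.0002]
[[251. 168.]
 [305. 168.]
 [304. 220.]
 [252. 220.]]
```

View pics/w1.png

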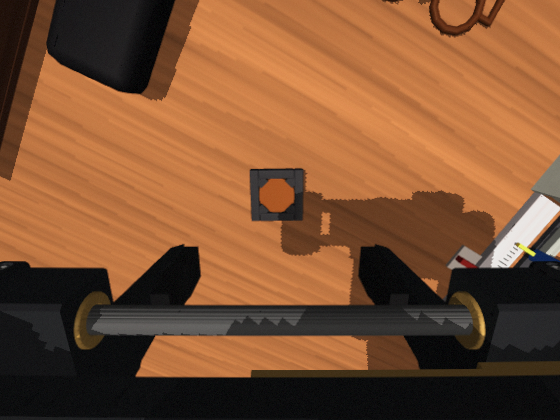

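The lens sits at (277,194), within about a pixel of where I predicted it. Next I'll descend and grip.

Emit:
play_rows:
  motion:
    - {"xyz": [0, 0, 0.05], "rotation": [0, 0, 0], "grip": 1}
    - {"xyz": [0, 0, 0.09], "rotation": [0, 0, 0], "grip": 1}
    - {"xyz": [0, 0, 0.115], "rotation": [0, 0, 0], "grip": 1}
    - {"xyz": [0, 0, 0.125], "rotation": [0, 0, 0], "grip": 1}
    - {"xyz": [0, 0, 0.128], "rotation": [0, 0, 0], "grip": 1}
    - {"xyz": [0, 0, 0.128], "rotation": [0, 0, 0], "grip": -1}
    - {"xyz": [0, 0, 0.128], "rotation": [0, 0, 0], "grip": -1}
    - {"xyz": [0, 0, 0.128], "rotation": [0, 0, 0], "grip": -1}
    - {"xyz": [0, 0, 0.128], "rotation": [0, 0, 0], "grip": -1}
    - {"xyz": [0, 0, 0.128], "rotation": [0, 0, 0], "grip": -1}
  grip_force: 15

```text
time_s: 3.9
tool_pos: [0.4752, 0.2969, 0.0026]
orientation: [0.97, 0.244, 0.001, 0.0]
contact_force: [-0.5, -0.2, -0.2]
opening: 0.0404
```

```bash
python3 - <<'E'
from h import *
rel(.6645,.0065,.16,-2.2)
E
```

```text
t 3.9 pos [0.4752 0.2969 0.0026] F [-0.5 -0.2 -0.2] op 0.0404
xyz [ 0.0292  0.3455 -0.1572] rot [-0.     -0.0014  0.5323]
```

```bash
python3 - <<'E'
from h import *
cv2.imwrite('pics/w2.png',env.get_image('wrist')[:,:,::-1])
cv2.imwrite('pics/s2.png',env.get_image('scene')[:,:,::-1])
crop('pics/s2.png','pics/s2c.png',360,210,470,310,6)
print(env.get_state()['opening'])
E
```

```text
0.03212662921907397
```

View pics/w2.png

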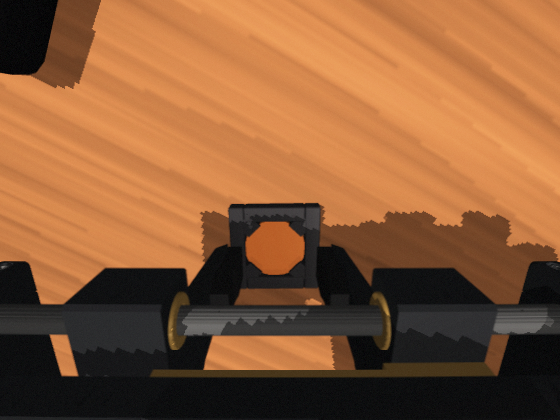

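View pics/s2c.png

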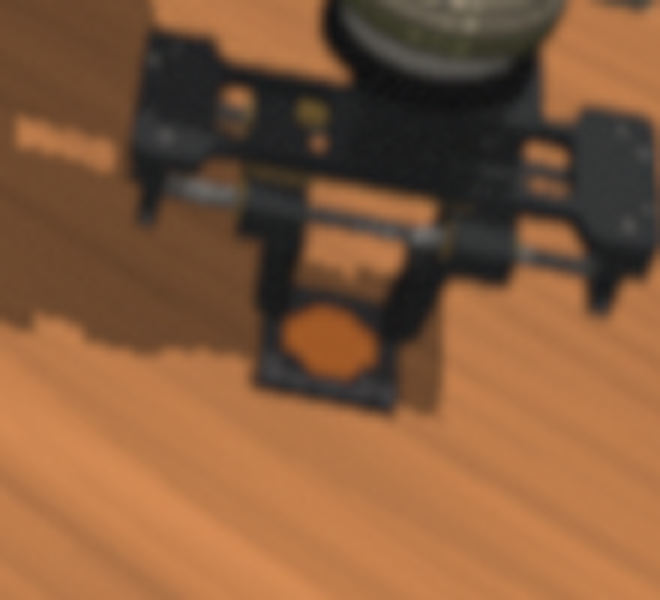

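```bash
python3 - <<'E'
from h import *
m=env.camera_model('wrist')
print(ray('wrist',[(229,206),(321,206),(318,288),(243,288)],.01,m).round(4))
print(proj('wrist',[[.4752,.2969,.003],[.4752,.2969,.01]],m))
s=env.get_state();q=R.from_quat(s['orientation'])
P=[s['tool_pos']+q.apply([sx*.009,sy*.016,0]) for sx in(1,-1) for sy in (1,-1)]
print(proj('wrist',P,m).round(0),s['opening'])
a=cv2.imread('pics/w2.png')[190:310,190:360]
a=cv2.convertScaleAbs(a,alpha=2.2,beta=20)
cv2.imwrite('pics/w2c.png',cv2.resize(a,None,fx=4,fy=4,interpolation=cv2.INTER_CUBIC))
E
```

```text
[[0.4852 0.3341]
 [0.5102 0.2874]
 [0.4629 0.2616]
 [0.4405 0.3032]]
[[277.85895919 243.22013545]
 [277.81609729 247.96104789]]
[[304. 229.]
 [252. 230.]
 [303. 256.]
 [253. 256.]] 0.03212662921907397
```

View pics/w2c.png

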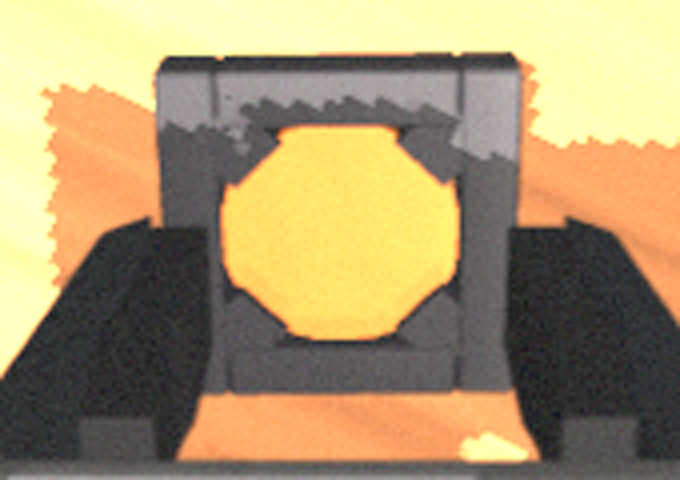

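```bash
python3 - <<'E'
from h import *
s=env.get_state();print(s['opening'],s['tool_pos'],s['contact_force'])
cv2.imwrite('pics/w3.png',env.get_image('wrist')[:,:,::-1])
s=env.get_state();print(s['opening'],s['tool_pos'],s['contact_force'])
a=cv2.imread('pics/w3.png')[190:310,190:360]
a=cv2.convertScaleAbs(a,alpha=2.2,beta=20)
cv2.imwrite('pics/w3c.png',cv2.resize(a,None,fx=4,fy=4,interpolation=cv2.INTER_CUBIC))
E
```

```text
0.03212662921907397 [0.47521437 0.29687133 0.0025441 ] [-0.19144028 -0.20301019  0.45699194]
0.028159131271029442 [0.47518653 0.29686104 0.002518  ] [-0.47159514 -0.27033632 -0.32510621]
```

View pics/w3c.png

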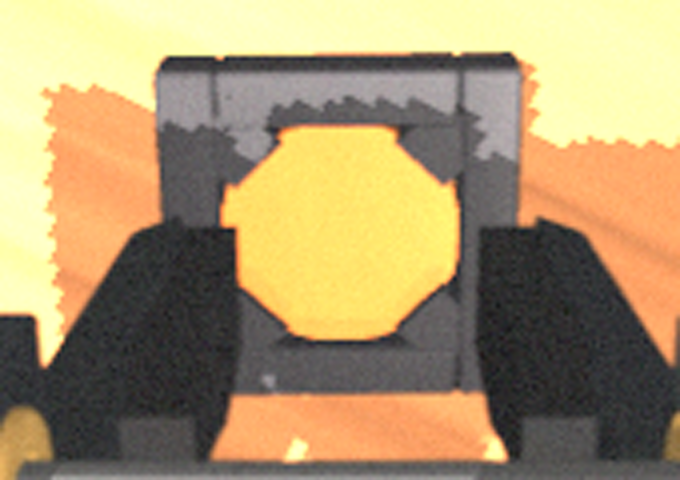

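```bash
python3 - <<'E'
from h import *
import pickle
m=pickle.load(open('m1.pkl','rb'))
q=R.from_quat([.97,.244,.001,0]);p=np.array([.4751,.2968,.1307])
for z in (0,-.005,-.01,-.015,-.02,-.025):
    print(z,proj('wrist',[p+q.apply([x,y,z]) for y in(.044,-.044) for x in(.009,-.009)],m).round(0).tolist())
m=env.camera_model('wrist');s=env.get_state();p=s['tool_pos'];q=R.from_quat(s['orientation'])
for z in (0,-.005,-.01,-.015,-.02):
    print(z,proj('wrist',[p+q.apply([x,y,z]) for y in(.0141,-.0141) for x in(.009,-.009)],m).round(0).tolist())
a=cv2.imread('pics/w1.png')[220:380,100:460]
a=cv2.convertScaleAbs(a,alpha=3,beta=30)
cv2.imwrite('pics/w1c.png',cv2.resize(a,None,fx=2.2,fy=2.2,interpolation=cv2.INTER_CUBIC))
E
```

```text
0 [[349.0, 230.0], [347.0, 256.0], [207.0, 230.0], [209.0, 256.0]]
-0.005 [[351.0, 233.0], [349.0, 260.0], [205.0, 233.0], [207.0, 260.0]]
-0.01 [[353.0, 236.0], [351.0, 263.0], [203.0, 236.0], [205.0, 263.0]]
-0.015 [[355.0, 239.0], [353.0, 267.0], [200.0, 239.0], [203.0, 267.0]]
-0.02 [[357.0, 243.0], [355.0, 272.0], [198.0, 243.0], [201.0, 272.0]]
-0.025 [[360.0, 247.0], [357.0, 276.0], [196.0, 247.0], [198.0, 276.0]]
0 [[301.0, 230.0], [300.0, 256.0], [255.0, 230.0], [256.0, 256.0]]
-0.005 [[301.0, 233.0], [301.0, 260.0], [254.0, 233.0], [255.0, 260.0]]
-0.01 [[302.0, 236.0], [301.0, 263.0], [254.0, 236.0], [255.0, 263.0]]
-0.015 [[303.0, 239.0], [302.0, 267.0], [253.0, 239.0], [254.0, 268.0]]
-0.02 [[303.0, 243.0], [303.0, 272.0], [252.0, 243.0], [253.0, 272.0]]
```

View pics/w1c.png

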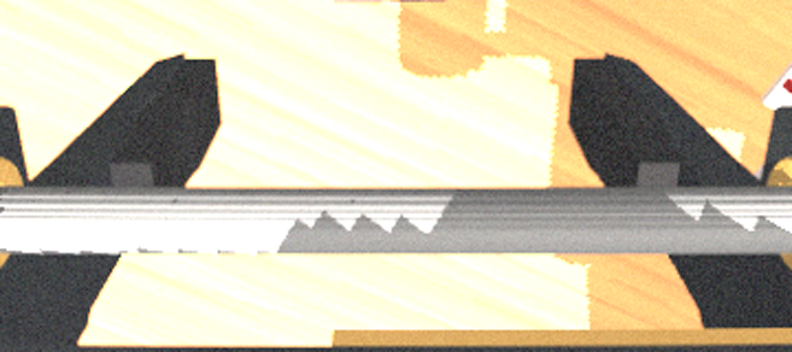

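The fingers closed above the lens without touching it. From the images, the real tips are about 22 mm behind the reported TCP. I'll open and go lower, feeling for the table.

Emit:
play_rows:
  motion:
    - {"xyz": [0, 0, 0], "rotation": [0, 0, 0], "grip": 1}
    - {"xyz": [0, 0, 0], "rotation": [0, 0, 0], "grip": 1}
    - {"xyz": [0, 0, 0], "rotation": [0, 0, 0], "grip": 1}
    - {"xyz": [0, 0, 0], "rotation": [0, 0, 0], "grip": 1}
    - {"xyz": [0, 0, 0], "rotation": [0, 0, 0], "grip": 1}
    - {"xyz": [0, 0, 0.003], "rotation": [0, 0, 0], "grip": 1}
    - {"xyz": [0, 0, 0.006], "rotation": [0, 0, 0], "grip": 1}
    - {"xyz": [0, 0, 0.009], "rotation": [0, 0, 0], "grip": 1}
    - {"xyz": [0, 0, 0.012], "rotation": [0, 0, 0], "grip": 1}
    - {"xyz": [0, 0, 0.015], "rotation": [0, 0, 0], "grip": 1}

```text
time_s: 5.3
tool_pos: [0.4752, 0.2969, -0.0127]
orientation: [0.97, 0.244, 0.001, 0.0]
contact_force: [-0.4, 0.0, 0.0]
opening: 0.0882
```

Emit:
play_rows:
  motion:
    - {"xyz": [0, 0, 0.001], "rotation": [0, 0, 0], "grip": 1}
    - {"xyz": [0, 0, 0.002], "rotation": [0, 0, 0], "grip": 1}
    - {"xyz": [0, 0, 0.003], "rotation": [0, 0, 0], "grip": 1}
    - {"xyz": [0, 0, 0.003], "rotation": [0, 0, 0], "grip": 1}
    - {"xyz": [0, 0, 0.003], "rotation": [0, 0, 0], "grip": 1}
    - {"xyz": [0, 0, 0.003], "rotation": [0, 0, 0], "grip": 1}
    - {"xyz": [0, 0, 0.003], "rotation": [0, 0, 0], "grip": 1}
    - {"xyz": [0, 0, 0.003], "rotation": [0, 0, 0], "grip": 1}
    - {"xyz": [0, 0, 0.003], "rotation": [0, 0, 0], "grip": 1}
    - {"xyz": [0, 0, 0.003], "rotation": [0, 0, 0], "grip": 1}

```text
time_s: 6.55
tool_pos: [0.4752, 0.2969, -0.0157]
orientation: [0.97, 0.244, 0.001, 0.0]
contact_force: [-0.0, -0.4, -0.1]
opening: 0.088
```

```bash
python3 - <<'E'
from h import *
m=env.camera_model('wrist');s=env.get_state();p=s['tool_pos'];q=R.from_quat(s['orientation']);print(p)
cv2.imwrite('pics/w4.png',env.get_image('wrist')[:,:,::-1])
a=cv2.imread('pics/w4.png')[190:310,150:410]
a=cv2.convertScaleAbs(a,alpha=2.2,beta=20)
cv2.imwrite('pics/w4c.png',cv2.resize(a,None,fx=3,fy=3,interpolation=cv2.INTER_CUBIC))
E
```

```text
[ 0.47522695  0.29687358 -0.01572623]
```

View pics/w4c.png

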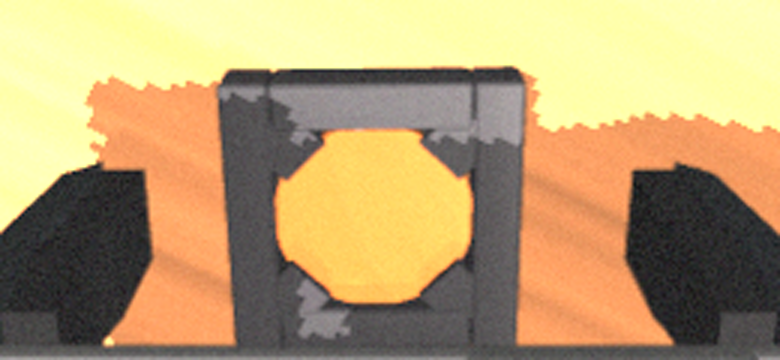

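Emit:
play_rows:
  motion:
    - {"xyz": [0, 0, 0.002], "rotation": [0, 0, 0], "grip": 1}
    - {"xyz": [0, 0, 0.002], "rotation": [0, 0, 0], "grip": -1}
    - {"xyz": [0, 0, 0.002], "rotation": [0, 0, 0], "grip": -1}
    - {"xyz": [0, 0, 0.002], "rotation": [0, 0, 0], "grip": -1}
    - {"xyz": [0, 0, 0.002], "rotation": [0, 0, 0], "grip": -1}
    - {"xyz": [0, 0, 0.002], "rotation": [0, 0, 0], "grip": -1}
    - {"xyz": [0, 0, 0.002], "rotation": [0, 0, 0], "grip": -1}
    - {"xyz": [0, 0, 0.002], "rotation": [0, 0, 0], "grip": -1}
    - {"xyz": [0, 0, 0.002], "rotation": [0, 0, 0], "grip": -1}
    - {"xyz": [0, 0, 0.002], "rotation": [0, 0, 0], "grip": -1}

```text
time_s: 7.85
tool_pos: [0.4752, 0.2969, -0.0177]
orientation: [0.97, 0.244, 0.001, -0.0]
contact_force: [-1.0, 0.1, 0.2]
opening: 0.0535
```

```bash
python3 - <<'E'
from h import *
rel(.6645,.0065,.16,-2.2)
E
```

```text
t 7.85 pos [ 0.4752  0.2969 -0.0177] F [-1.   0.1  0.2] op 0.0535
xyz [ 0.0292  0.3455 -0.1776] rot [-1.000e-04 -1.200e-03  5.322e-01]
```

Emit:
play_rows:
  motion:
    - {"xyz": [0, 0, -0.03], "rotation": [0, 0, 0], "grip": -1}
    - {"xyz": [0, 0, -0.09], "rotation": [0, 0, 0], "grip": -1}
    - {"xyz": [0, 0.01, -0.14], "rotation": [0, 0, 0.1], "grip": -1}
    - {"xyz": [0.005, 0.06, -0.16], "rotation": [0, 0, 0.2], "grip": -1}
    - {"xyz": [0.01, 0.12, -0.16], "rotation": [0, 0, 0.3], "grip": -1}
    - {"xyz": [0.015, 0.18, -0.16], "rotation": [0, 0, 0.4], "grip": -1}
    - {"xyz": [0.02, 0.24, -0.16], "rotation": [0, 0, 0.5], "grip": -1}
    - {"xyz": [0.025, 0.3, -0.155], "rotation": [0, 0, 0.532], "grip": -1}
    - {"xyz": [0.029, 0.345, -0.15], "rotation": [0, 0, 0.532], "grip": -1}
    - {"xyz": [0.029, 0.345, -0.15], "rotation": [0, 0, 0.532], "grip": -1}

```text
time_s: 9.1
tool_pos: [0.6648, 0.0039, 0.131]
orientation: [1.0, -0.021, -0.0, -0.0]
contact_force: [-0.2, -0.0, -0.9]
opening: 0.0534
```

```bash
python3 - <<'E'
from h import *
rel(.6645,.0065,.1,-2.2)
m=env.camera_model('wrist'); import pickle; pickle.dump(m,open('m5.pkl','wb'))
cv2.imwrite('pics/w5.png',env.get_image('wrist')[:,:,::-1])
cv2.imwrite('pics/t5.png',env.get_image('top')[:,:,::-1])
E
```

```text
t 9.1 pos [0.6648 0.0039 0.131 ] F [-0.2 -0.  -0.9] op 0.0534
xyz [-0.0004 -0.0026  0.031 ] rot [-0.0001  0.0004 -0.0035]
```

View pics/w5.png

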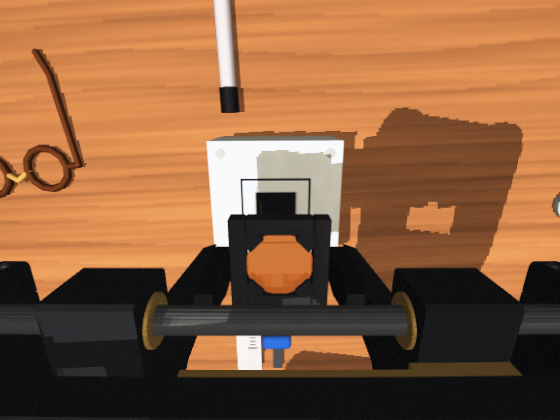

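```bash
python3 - <<'E'
from h import *
crop('pics/w5.png','pics/w5c.png',200,130,350,250,5)
E
```

```text
(no output)
```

View pics/w5c.png

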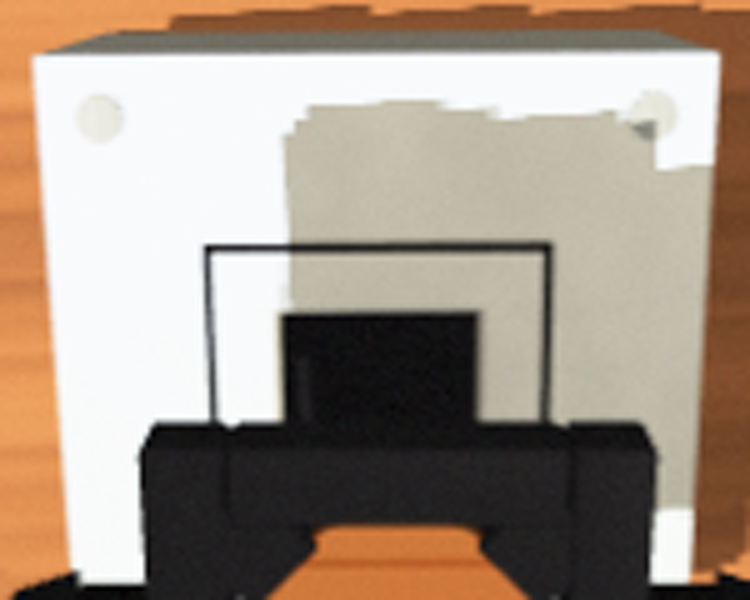

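```bash
python3 - <<'E'
from h import *
import pickle
from scipy.optimize import least_squares
m=pickle.load(open('m5.pkl','rb'))
P=np.array([(32,55),(720,50),(206,247),(551,243),(281,314),(480,312)],float)/5+[200-.4,130-.4]
W=ray('wrist',P,.06,m)
B=np.array([(60,55),(60,-55),(28.5,28.5),(28.5,-28.5),(17,17),(17,-17)])/1000
def f(v): 
    c,s=np.cos(v[2]),np.sin(v[2]); return ((B@np.array([[c,s],[-s,c]])+v[:2])-W).ravel()
r=least_squares(f,[.664,.006,0]);print(r.x[:2],np.degrees(r.x[2]),(r.fun.reshape(-1,2)*1e3).round(1).tolist())
L=np.array([(148,450),(654,449)],float)/5+[199.6,129.6]
w=ray('wrist',L,.131+.0277,m);L2=ray('wrist',np.array([(160,425),(642,424)],float)/5+[199.6,129.6],.131+.0177,m)
print(w,L2,np.linalg.norm(w[0]-w[1]),np.linalg.norm(L2[0]-L2[1]))
s=env.get_state();q=R.from_quat(s['orientation'])
for k in (w,L2):
    d=k.mean(0)-s['tool_pos'][:2]; print('in tool',q.inv().apply([d[0],d[1],0]),np.degrees(np.arctan2(k[0,1]-k[1,1],k[0,0]-k[1,0]))-90)
E
```

```text
[0.66330368 0.00598787] -1.9408940409625306 [[-0.1, -0.2], [0.2, 0.0], [-0.0, -0.2], [-0.2, 0.1], [0.1, 0.4], [0.0, -0.1]]
[[ 0.69156071  0.02740373]
 [ 0.68945062 -0.02431612]] [[ 0.69093476  0.0277831 ]
 [ 0.68879877 -0.02467397]] 0.05176287988538457 0.052500543718807885
in tool [ 2.69600676e-02  4.44944974e-03 -1.07839136e-06] -2.336280788813667
in tool [ 2.63212299e-02  4.46330098e-03 -1.13993536e-06] -2.331734248823551
```

```bash
python3 - <<'E'
from h import *
import pickle
rel(.6633,.006,.1,-1.94)
m=env.camera_model('wrist');s=env.get_state(); pickle.dump((m,s),open('m6.pkl','wb'))
cv2.imwrite('pics/w6.png',env.get_image('wrist')[:,:,::-1])
rel(.6633,.006,.1,-1.94)
a=cv2.imread('pics/w6.png')[130:290,200:350]
a=cv2.convertScaleAbs(a,alpha=1.8,beta=20)
cv2.imwrite('pics/w6c.png',cv2.resize(a,None,fx=5,fy=5,interpolation=cv2.INTER_CUBIC)[:,:800][:700])
E
```

```text
t 9.2 pos [0.6637 0.007  0.132 ] F [-0.2  0.3  0.6] op 0.0539
xyz [-0.0004  0.0011  0.032 ] rot [-0.0007 -0.0001 -0.0047]
t 9.25 pos [0.6636 0.0077 0.1324] F [-1.3 -0.  -1. ] op 0.0535
xyz [-0.0002  0.0017  0.0324] rot [-0.0006 -0.0005 -0.0036]
```

View pics/w6c.png

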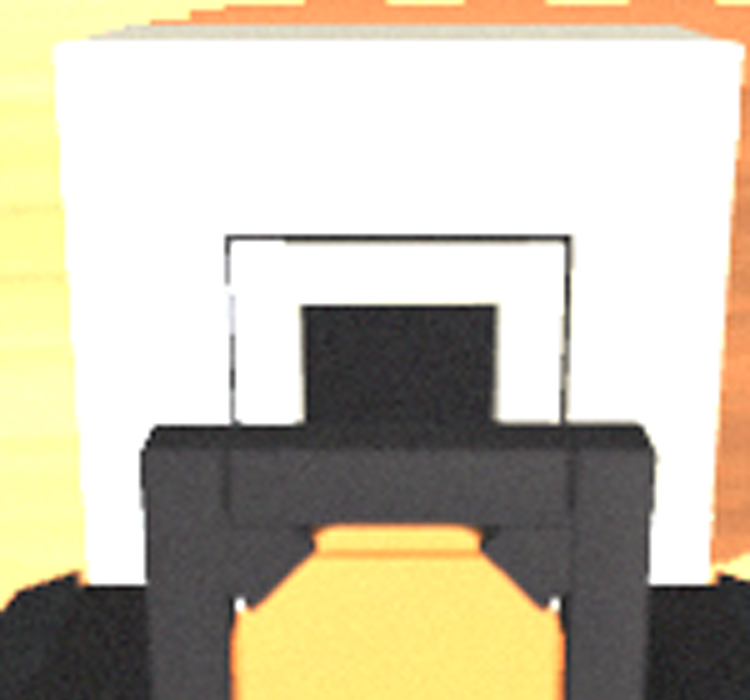

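```bash
cat >> h.py <<'E'
from scipy.optimize import least_squares
def fit(B,W,x0):
    B=np.array(B)
    def f(v):
        c,s=np.cos(v[2]),np.sin(v[2]); return ((B@np.array([[c,s],[-s,c]])+v[:2])-W).ravel()
    r=least_squares(f,x0);print(r.x[:2].round(4),np.degrees(r.x[2]).round(2),(r.fun.reshape(-1,2)*1e3).round(1).tolist());return r.x
E
python3 - <<'E'
from h import *
import pickle
m,s=pickle.load(open('m6.pkl','rb'))
P=np.array([(55,45),(745,42),(227,239),(572,237),(303,306),(497,305)],float)/5+[199.6,129.6]
fit(np.array([(60,55),(60,-55),(28.5,28.5),(28.5,-28.5),(17,17),(17,-17)])/1000,ray('wrist',P,.06,m),[.66,0,0])
L=np.array([(145,448),(655,447)],float)/5+[199.6,129.6]
q=R.from_quat(s['orientation'])
for z in (.015,.02,.0277):
    w=ray('wrist',L,s['tool_pos'][2]+z,m)
    d=w.mean(0)-s['tool_pos'][:2]; print('in tool',q.inv().apply([d[0],d[1],0]),np.degrees(np.arctan2(w[0,1]-w[1,1],w[0,0]-w[1,0]))-90,np.linalg.norm(w[0]-w[1]))
E
```

```text
[0.6632 0.0057] -2.05 [[-0.2, -0.3], [-0.2, 0.5], [0.1, -0.3], [-0.0, 0.2], [0.2, 0.6], [0.1, -0.6]]
in tool [2.15332796e-02 1.19363586e-03 8.62006019e-07] -2.1309287585322494 0.05681520693186815
in tool [2.32855420e-02 1.19308339e-03 1.00347712e-06] -2.130928758532235 0.05497885205488334
in tool [2.59840262e-02 1.19223259e-03 1.22134263e-06] -2.1309287585322636 0.052150865544326734
```

```bash
python3 - <<'E'
from h import *
rel(.664,.006,.043,-2.05)
E
```

```text
t 9.25 pos [0.6636 0.0077 0.1324] F [-1.3 -0.  -1. ] op 0.0535
xyz [0.0004 0.0017 0.0894] rot [-0.0006 -0.0005 -0.0016]
```

Emit:
play_rows:
  motion:
    - {"xyz": [0.0004, 0.0017, 0.02], "rotation": [0, 0, -0.002], "grip": -1}
    - {"xyz": [0.0004, 0.0017, 0.04], "rotation": [0, 0, -0.002], "grip": -1}
    - {"xyz": [0.0004, 0.0017, 0.06], "rotation": [0, 0, -0.002], "grip": -1}
    - {"xyz": [0.0004, 0.0017, 0.072], "rotation": [0, 0, -0.002], "grip": -1}
    - {"xyz": [0.0004, 0.0017, 0.08], "rotation": [0, 0, -0.002], "grip": -1}
    - {"xyz": [0.0004, 0.0017, 0.085], "rotation": [0, 0, -0.002], "grip": -1}
    - {"xyz": [0.0004, 0.0017, 0.087], "rotation": [0, 0, -0.002], "grip": -1}
    - {"xyz": [0.0004, 0.0017, 0.089], "rotation": [0, 0, -0.002], "grip": -1}
    - {"xyz": [0.0004, 0.0017, 0.089], "rotation": [0, 0, -0.002], "grip": -1}
    - {"xyz": [0.0004, 0.0017, 0.089], "rotation": [0, 0, -0.002], "grip": -1}

```text
time_s: 10.5
tool_pos: [0.6641, 0.006, 0.0436]
orientation: [1.0, -0.018, 0.0, -0.0]
contact_force: [-0.2, 0.4, 0.3]
opening: 0.0539
```

```bash
python3 - <<'E'
from h import *
rel(.664,.006,.043,-2.05)
cv2.imwrite('pics/w7.png',env.get_image('wrist')[:,:,::-1])
crop('pics/w7.png','pics/w7c.png',180,150,380,300,4)
E
```

```text
t 10.5 pos [0.6641 0.006  0.0436] F [-0.2  0.4  0.3] op 0.0539
xyz [-0.0001  0.      0.0006] rot [-0.0006 -0.0008  0.0003]
```

View pics/w7c.png

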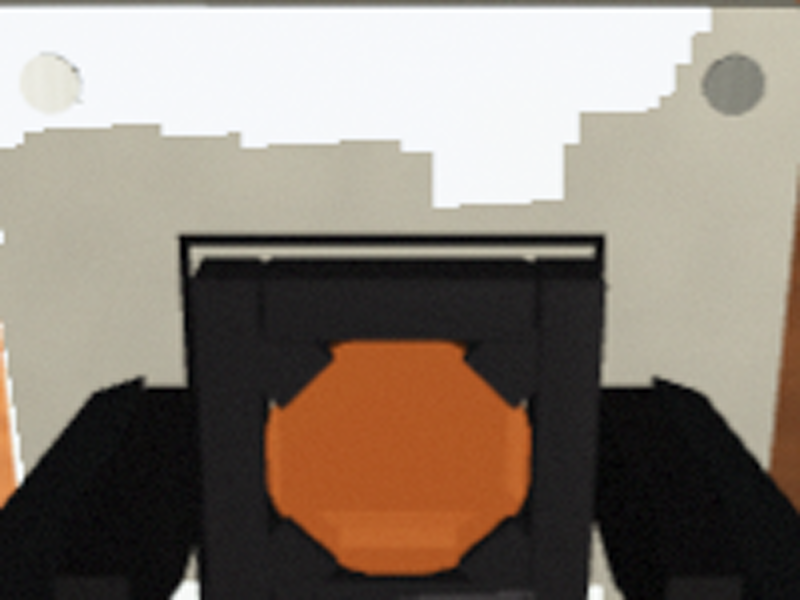

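Emit:
play_rows:
  motion:
    - {"xyz": [0.001, -0.001, 0.0], "rotation": [0, 0, 0], "grip": -1}
    - {"xyz": [0.001, -0.001, 0.001], "rotation": [0, 0, 0], "grip": -1}
    - {"xyz": [0.001, -0.001, 0.001], "rotation": [0, 0, 0], "grip": -1}
    - {"xyz": [0.001, -0.001, 0.001], "rotation": [0, 0, 0], "grip": 0.5}
    - {"xyz": [0.001, -0.001, 0.001], "rotation": [0, 0, 0], "grip": 0.5}
    - {"xyz": [0.001, -0.001, 0.001], "rotation": [0, 0, 0], "grip": 0.5}
    - {"xyz": [0.001, -0.001, 0.001], "rotation": [0, 0, 0], "grip": 0.5}
    - {"xyz": [0.001, -0.001, -0.02], "rotation": [0, 0, 0], "grip": 0.6}
    - {"xyz": [0.001, -0.001, -0.06], "rotation": [0, 0, 0], "grip": 1}
    - {"xyz": [0.001, -0.001, -0.1], "rotation": [0, 0, 0], "grip": 1}

```text
time_s: 11.8
tool_pos: [0.6649, 0.0069, 0.1447]
orientation: [1.0, -0.018, 0.0, -0.0]
contact_force: [0.3, 0.6, -0.3]
opening: 0.0873
```

```bash
python3 - <<'E'
from h import *
rel(.523,-.305,.12,-9.3)
import pickle
m=env.camera_model('wrist');pickle.dump(m,open('m8.pkl','wb'))
cv2.imwrite('pics/w8.png',env.get_image('wrist')[:,:,::-1])
crop('pics/w8.png','pics/w8c.png',200,130,350,290,5)
E
```

```text
t 11.8 pos [0.6649 0.0069 0.1447] F [ 0.3  0.6 -0.3] op 0.0873
xyz [-0.1307  0.3168  0.0244] rot [-0.0007 -0.0004  0.1268]
```

View pics/w8c.png

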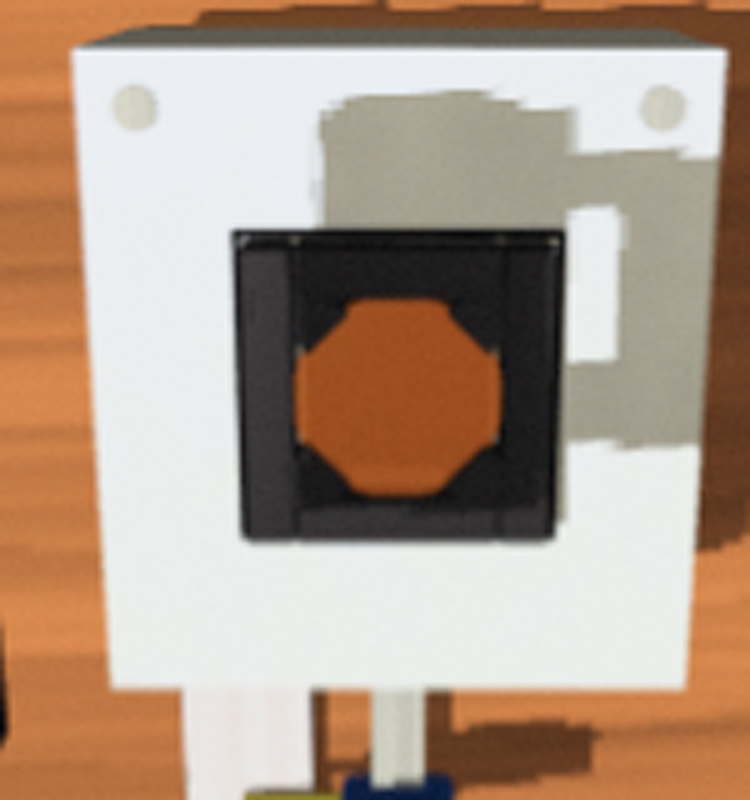

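```bash
python3 - <<'E'
from h import *
import pickle
m=pickle.load(open('m8.pkl','rb'))
P=np.array([(73,50),(728,48),(686,690),(110,690)],float)/5+[199.6,129.6]
b=fit(np.array([(60,55),(60,-55),(-60,-55),(-60,55)])/1000,ray('wrist',P,.06,m),[.66,0,0])
P=np.array([(236,246),(561,245),(553,541),(246,541)],float)/5+[199.6,129.6]
b=fit(np.array([(27,27),(27,-27),(-27,-27),(-27,27)])/1000,ray('wrist',P,.07,m),[.66,0,0])
E
```

```text
[0.6624 0.006 ] -2.16 [[-0.3, -0.3], [-0.7, 0.6], [0.4, 0.5], [0.5, -0.8]]
[0.6641 0.0059] -1.95 [[0.1, -0.5], [0.1, 0.4], [0.0, 0.6], [-0.2, -0.5]]
```

Emit:
play_rows:
  motion:
    - {"xyz": [-0.02, 0.04, -0.01], "rotation": [0, 0, 0.05], "grip": 1}
    - {"xyz": [-0.131, 0.317, 0.0], "rotation": [0, 0, 0.127], "grip": 1}
    - {"xyz": [-0.131, 0.317, 0.0], "rotation": [0, 0, 0.127], "grip": 1}
    - {"xyz": [-0.131, 0.317, 0.0], "rotation": [0, 0, 0.127], "grip": 1}
    - {"xyz": [-0.131, 0.317, 0.01], "rotation": [0, 0, 0.127], "grip": 1}
    - {"xyz": [-0.131, 0.317, 0.02], "rotation": [0, 0, 0.127], "grip": 1}
    - {"xyz": [-0.131, 0.317, 0.024], "rotation": [0, 0, 0.127], "grip": 1}
    - {"xyz": [-0.131, 0.317, 0.024], "rotation": [0, 0, 0.127], "grip": 1}
    - {"xyz": [-0.131, 0.317, 0.024], "rotation": [0, 0, 0.127], "grip": 1}
    - {"xyz": [-0.131, 0.317, 0.024], "rotation": [0, 0, 0.127], "grip": 1}

```text
time_s: 13.1
tool_pos: [0.5257, -0.3046, 0.1262]
orientation: [0.997, -0.08, 0.005, 0.0]
contact_force: [-0.9, 0.6, -0.3]
opening: 0.0881
```

```bash
python3 - <<'E'
from h import *
rel(.523,-.305,-.0177,-9.3)
m=env.camera_model('wrist')
cv2.imwrite('pics/w9.png',env.get_image('wrist')[:,:,::-1])
crop('pics/w9.png','pics/w9c.png',220,140,340,250,6)
c=np.array([.523,-.305]);a=np.radians(-9.3)
print(((proj('wrist',[[c[0]+.027*(i*np.cos(a)-j*np.sin(a)),c[1]+.027*(i*np.sin(a)+j*np.cos(a)),.01] for i,j in [(1,1),(1,-1),(-1,-1),(-1,1)]],m)-[219.6,139.6])*6).round(0))
import pickle;pickle.dump(m,open('m9.pkl','wb'))
E
```

```text
t 13.1 pos [ 0.5257 -0.3046  0.1262] F [-0.9  0.6 -0.3] op 0.0881
xyz [-0.0041  0.0009  0.1439] rot [-0.0003 -0.0106  0.0016]
[[193. 202.]
 [522. 203.]
 [514. 513.]
 [201. 513.]]
```

View pics/w9.png

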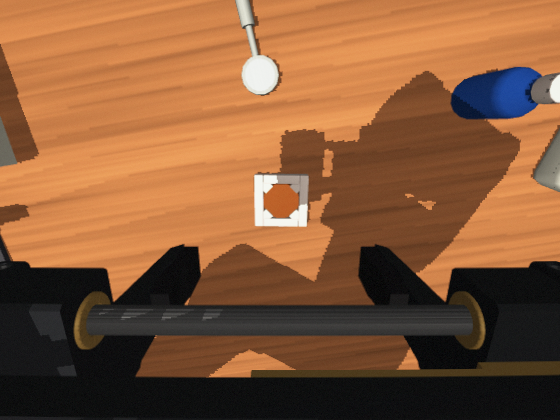

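View pics/w9c.png

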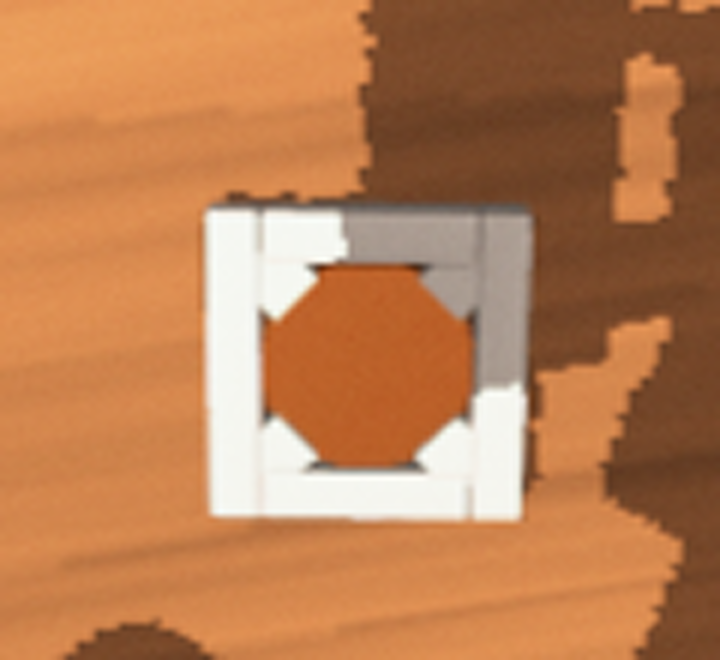

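```bash
python3 - <<'E'
from h import *
import pickle
m=pickle.load(open('m9.pkl','rb'))
B=np.array([(27,27),(27,-27),(-27,-27),(-27,27)])/1000
P=np.array([(206,207),(532,212),(522,519),(212,516)],float)/6+[219.6,139.6]
fit(B,ray('wrist',P,.01,m),[.52,-.3,0])
m=env.camera_model('wrist')
cv2.imwrite('pics/w10.png',env.get_image('wrist')[:,:,::-1])
crop('pics/w10.png','pics/w10c.png',220,140,340,250,6)
pickle.dump(m,open('m10.pkl','wb'))
rel(.523,-.305,-.0177,-9.3)
E
```

```text
[ 0.5217 -0.3066] -9.77 [[0.0, 0.2], [0.3, -0.4], [-0.2, -0.1], [-0.1, 0.4]]
t 13.2 pos [ 0.5255 -0.3049  0.1261] F [0.3 0.3 0.3] op 0.0881
xyz [-0.0039  0.0005  0.1437] rot [-0.0004 -0.0103  0.001 ]
```

View pics/w10c.png

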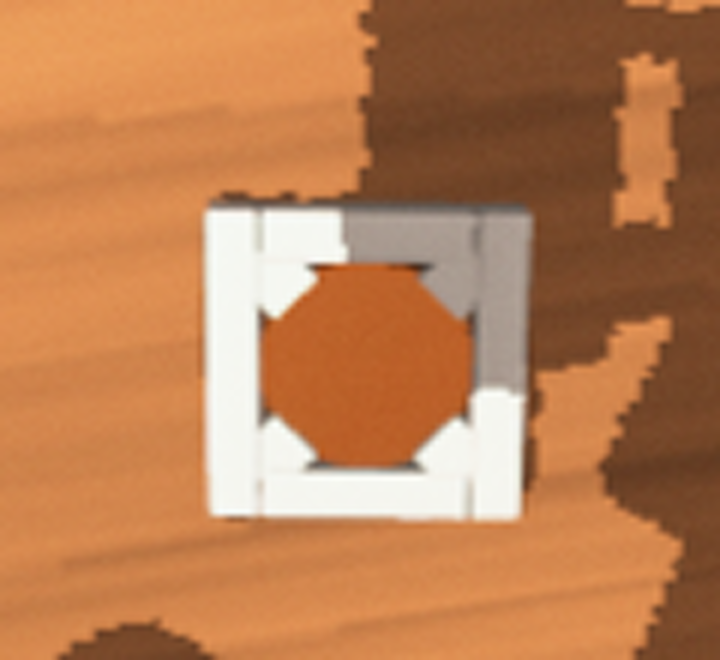

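```bash
python3 - <<'E'
from h import *
rel(.522,-.3062,-.0175,-9.7)
E
```

```text
t 13.2 pos [ 0.5255 -0.3049  0.1261] F [0.3 0.3 0.3] op 0.0881
xyz [-0.0047  0.0019  0.1435] rot [-0.0004 -0.0103  0.008 ]
```

Emit:
play_rows:
  motion:
    - {"xyz": [-0.0047, 0.0019, 0.04], "rotation": [0, -0.01, 0.008], "grip": 1}
    - {"xyz": [-0.0047, 0.0019, 0.08], "rotation": [0, -0.01, 0.008], "grip": 1}
    - {"xyz": [-0.0047, 0.0019, 0.11], "rotation": [0, -0.01, 0.008], "grip": 1}
    - {"xyz": [-0.0047, 0.0019, 0.13], "rotation": [0, -0.01, 0.008], "grip": 1}
    - {"xyz": [-0.0047, 0.0019, 0.138], "rotation": [0, -0.01, 0.008], "grip": 1}
    - {"xyz": [-0.0047, 0.0019, 0.141], "rotation": [0, -0.01, 0.008], "grip": 1}
    - {"xyz": [-0.0047, 0.0019, 0.1435], "rotation": [0, -0.01, 0.008], "grip": 1}
    - {"xyz": [-0.0047, 0.0019, 0.1435], "rotation": [0, -0.01, 0.008], "grip": 1}
    - {"xyz": [-0.0047, 0.0019, 0.1435], "rotation": [0, -0.01, 0.008], "grip": 1}
    - {"xyz": [-0.0047, 0.0019, 0.1435], "rotation": [0, -0.01, 0.008], "grip": 1}

```text
time_s: 14.45
tool_pos: [0.5221, -0.3063, -0.0172]
orientation: [0.996, -0.085, 0.0, -0.0]
contact_force: [-1.0, -0.1, 0.7]
opening: 0.0879
```

```bash
python3 - <<'E'
from h import *
rel(.522,-.3062,-.0175,-9.7)
E
```

```text
t 14.45 pos [ 0.5221 -0.3063 -0.0172] F [-1.  -0.1  0.7] op 0.0879
xyz [-0.0001 -0.0001  0.0003] rot [-0.0002 -0.0007  0.    ]
```

Emit:
play_rows:
  motion:
    - {"xyz": [0, 0, 0.0005], "rotation": [0, 0, 0], "grip": -1}
    - {"xyz": [0, 0, 0.0005], "rotation": [0, 0, 0], "grip": -1}
    - {"xyz": [0, 0, 0.0005], "rotation": [0, 0, 0], "grip": -1}
    - {"xyz": [0, 0, 0.0005], "rotation": [0, 0, 0], "grip": -1}
    - {"xyz": [0, 0, 0.0005], "rotation": [0, 0, 0], "grip": -1}
    - {"xyz": [0, 0, 0.0005], "rotation": [0, 0, 0], "grip": -1}
    - {"xyz": [0, 0, 0.0005], "rotation": [0, 0, 0], "grip": -1}
    - {"xyz": [0, 0, 0.0005], "rotation": [0, 0, 0], "grip": -1}
    - {"xyz": [0, 0, -0.03], "rotation": [0, 0, 0], "grip": -1}
    - {"xyz": [0, 0, -0.08], "rotation": [0, 0, 0], "grip": -1}

```text
time_s: 15.7
tool_pos: [0.5213, -0.3057, 0.0624]
orientation: [0.996, -0.085, -0.001, -0.001]
contact_force: [0.9, -0.6, -0.3]
opening: 0.0535
```

```bash
python3 - <<'E'
from h import *
rel(.6651,.007,.13,-2.05)
E
```

```text
t 15.7 pos [ 0.5213 -0.3057  0.0624] F [ 0.9 -0.6 -0.3] op 0.0535
xyz [ 0.0889 -0.3326 -0.0671] rot [-0.0024  0.0024 -0.1336]
```

Emit:
play_rows:
  motion:
    - {"xyz": [0, -0.01, -0.05], "rotation": [0, 0, -0.02], "grip": -1}
    - {"xyz": [0.015, -0.06, -0.072], "rotation": [0, 0, -0.05], "grip": -1}
    - {"xyz": [0.03, -0.12, -0.07], "rotation": [0, 0, -0.08], "grip": -1}
    - {"xyz": [0.045, -0.18, -0.067], "rotation": [0, 0, -0.1], "grip": -1}
    - {"xyz": [0.06, -0.24, -0.067], "rotation": [0, 0, -0.12], "grip": -1}
    - {"xyz": [0.078, -0.29, -0.067], "rotation": [0, 0.002, -0.134], "grip": -1}
    - {"xyz": [0.089, -0.325, -0.067], "rotation": [-0.002, 0.002, -0.134], "grip": -1}
    - {"xyz": [0.089, -0.333, -0.067], "rotation": [-0.002, 0.002, -0.134], "grip": -1}
    - {"xyz": [0.089, -0.333, -0.067], "rotation": [-0.002, 0.002, -0.134], "grip": -1}
    - {"xyz": [0.089, -0.333, -0.067], "rotation": [-0.002, 0.002, -0.134], "grip": -1}

```text
time_s: 16.95
tool_pos: [0.6649, 0.006, 0.1299]
orientation: [1.0, -0.018, -0.0, -0.0]
contact_force: [0.6, 0.5, 0.1]
opening: 0.0537
```

```bash
python3 - <<'E'
from h import *
rel(.6651,.007,.054,-2.05)
cv2.imwrite('pics/w11.png',env.get_image('wrist')[:,:,::-1])
crop('pics/w11.png','pics/w11c.png',180,130,380,280,4)
E
```

```text
t 16.95 pos [0.6649 0.006  0.1299] F [0.6 0.5 0.1] op 0.0537
xyz [ 0.0002 -0.001   0.0759] rot [-0.0002  0.0006 -0.0011]
```

View pics/w11c.png

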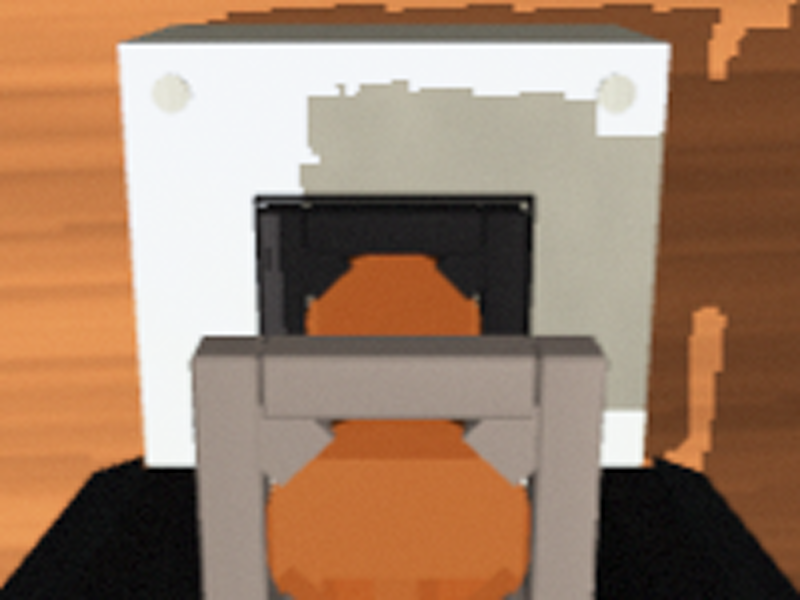

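Emit:
play_rows:
  motion:
    - {"xyz": [0, -0.001, 0.02], "rotation": [0, 0, 0], "grip": -1}
    - {"xyz": [0, -0.001, 0.04], "rotation": [0, 0, 0], "grip": -1}
    - {"xyz": [0, -0.001, 0.055], "rotation": [0, 0, 0], "grip": -1}
    - {"xyz": [0, -0.001, 0.065], "rotation": [0, 0, 0], "grip": -1}
    - {"xyz": [0, -0.001, 0.07], "rotation": [0, 0, 0], "grip": -1}
    - {"xyz": [0, -0.001, 0.072], "rotation": [0, 0, 0], "grip": -1}
    - {"xyz": [0, -0.001, 0.074], "rotation": [0, 0, 0], "grip": -1}
    - {"xyz": [0, -0.001, 0.074], "rotation": [0, 0, 0], "grip": -1}
    - {"xyz": [0, -0.001, 0.074], "rotation": [0, 0, 0], "grip": -1}
    - {"xyz": [0, -0.001, 0.074], "rotation": [0, 0, 0], "grip": -1}

```text
time_s: 18.25
tool_pos: [0.665, 0.007, 0.0562]
orientation: [1.0, -0.019, -0.0, -0.0]
contact_force: [-0.2, 0.1, -0.4]
opening: 0.0536
```

```bash
python3 - <<'E'
from h import *
import pickle
rel(.6651,.007,.054,-2.05)
pickle.dump(env.camera_model('wrist'),open('m12.pkl','wb'))
cv2.imwrite('pics/w12.png',env.get_image('wrist')[:,:,::-1])
cv2.imwrite('pics/s12.png',env.get_image('scene')[:,:,::-1])
crop('pics/w12.png','pics/w12c.png',180,150,380,300,4)
crop('pics/s12.png','pics/s12c.png',220,180,340,280,6)
E
```

```text
t 18.25 pos [0.665  0.007  0.0562] F [-0.2  0.1 -0.4] op 0.0536
xyz [ 0.0001 -0.      0.0022] rot [-0.0002  0.0001 -0.0013]
```

View pics/w12c.png

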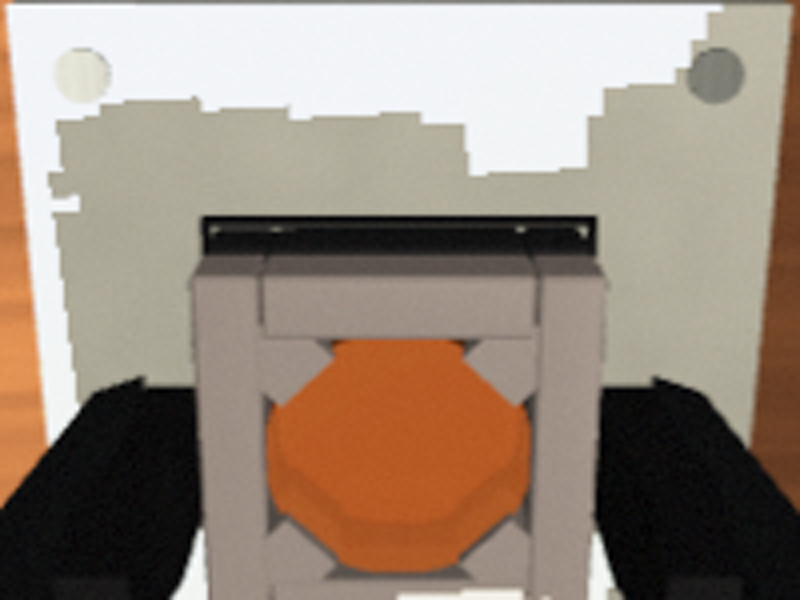

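View pics/s12c.png

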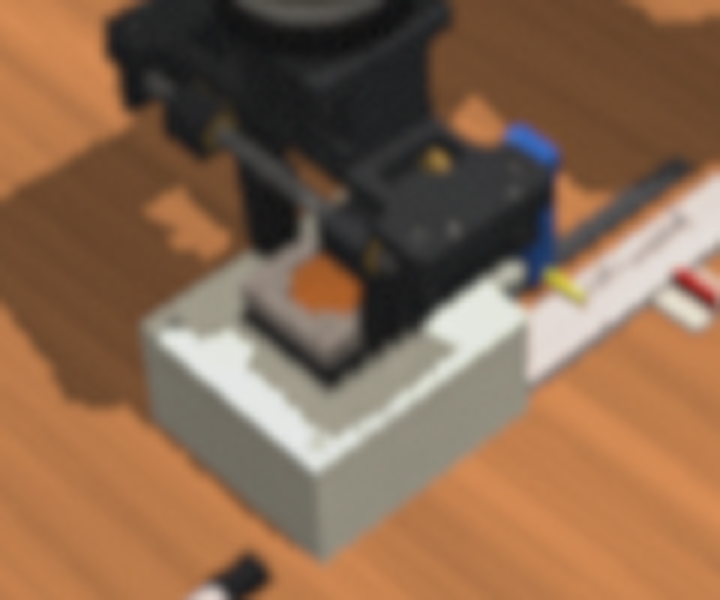

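```bash
python3 - <<'E'
from h import *
import pickle
m=pickle.load(open('m12.pkl','rb'))
o=[179.6,149.6]
for n,P,z in (('grey',[(207,231),(592,230)],.07),('grey bot',[(202,217),(597,216)],.06),('white',[(194,278),(604,278)],.0839),('whitebot',[(203,255),(595,255)],.0739)):
    w=ray('wrist',np.array(P,float)/4+o,z,m); print(n,w.mean(0),np.linalg.norm(w[0]-w[1]),np.degrees(np.arctan2(w[0,1]-w[1,1],w[0,0]-w[1,0]))-90)
E
```

```text
grey [0.69307403 0.00483111] 0.05335254074143677 -2.020805172252622
grey bot [0.69216619 0.00486096] 0.05803989924991428 -2.0258759913177187
white [0.69098212 0.00497822] 0.05240221677857091 -2.174400834165411
whitebot [0.69078748 0.00498437] 0.05330433610265394 -2.1753921553680584
```

Emit:
play_rows:
  motion:
    - {"xyz": [0.0007, 0, 0.001], "rotation": [0, 0, -0.001], "grip": -1}
    - {"xyz": [0.0007, 0, 0.002], "rotation": [0, 0, -0.001], "grip": -1}
    - {"xyz": [0.0007, 0, 0.0033], "rotation": [0, 0, -0.001], "grip": -1}
    - {"xyz": [0.0007, 0, 0.0033], "rotation": [0, 0, -0.001], "grip": -1}
    - {"xyz": [0.0007, 0, 0.0033], "rotation": [0, 0, -0.001], "grip": -1}
    - {"xyz": [0.0007, 0, 0.0033], "rotation": [0, 0, -0.001], "grip": 0.5}
    - {"xyz": [0.0007, 0, 0.0033], "rotation": [0, 0, -0.001], "grip": 0.5}
    - {"xyz": [0.0007, 0, 0.0033], "rotation": [0, 0, -0.001], "grip": 0.5}
    - {"xyz": [0.0007, 0, 0.0033], "rotation": [0, 0, -0.001], "grip": 0.5}
    - {"xyz": [0.0007, 0, -0.002], "rotation": [0, 0, -0.001], "grip": 0.5}

```text
time_s: 19.6
tool_pos: [0.6655, 0.007, 0.058]
orientation: [1.0, -0.018, -0.001, -0.0]
contact_force: [-0.8, 0.3, 0.3]
opening: 0.066
```

Emit:
play_rows:
  motion:
    - {"xyz": [0, 0, -0.01], "rotation": [0, 0, 0], "grip": 0.5}
    - {"xyz": [0, 0, -0.03], "rotation": [0, 0, 0], "grip": 0.6}
    - {"xyz": [0, 0, -0.06], "rotation": [0, 0, 0], "grip": 0.8}
    - {"xyz": [0, 0, -0.1], "rotation": [0, 0, 0], "grip": 0.8}
    - {"xyz": [-0.03, 0, -0.1], "rotation": [0, 0, 0], "grip": 0.5}
    - {"xyz": [-0.05, 0, -0.1], "rotation": [0, 0, 0], "grip": 0.2}
    - {"xyz": [-0.06, 0, -0.1], "rotation": [0, 0, 0], "grip": 0.2}
    - {"xyz": [-0.06, 0, -0.1], "rotation": [0, 0, 0], "grip": 0.2}
    - {"xyz": [-0.06, 0, -0.1], "rotation": [0, 0, 0], "grip": 0.2}
    - {"xyz": [-0.06, 0, -0.1], "rotation": [0, 0, 0], "grip": 0.2}

```text
time_s: 20.85
tool_pos: [0.6061, 0.009, 0.1578]
orientation: [1.0, -0.018, -0.001, -0.0]
contact_force: [-0.2, 0.7, -0.6]
opening: 0.053
```

```bash
python3 - <<'E'
from h import *
import pickle
rel(.5484,.0099,.13,87.9)
pickle.dump(env.camera_model('wrist'),open('m13.pkl','wb'))
cv2.imwrite('pics/w13.png',env.get_image('wrist')[:,:,::-1])
cv2.imwrite('pics/s13.png',env.get_image('scene')[:,:,::-1])
crop('pics/s13.png','pics/s13c.png',220,180,360,280,5)
E
```

```text
t 20.85 pos [0.6061 0.009  0.1578] F [-0.2  0.7 -0.6] op 0.053
xyz [-0.0576  0.0012  0.0278] rot [-1.3000e-03  7.0000e-04 -1.5702e+00]
```

View pics/w13.png

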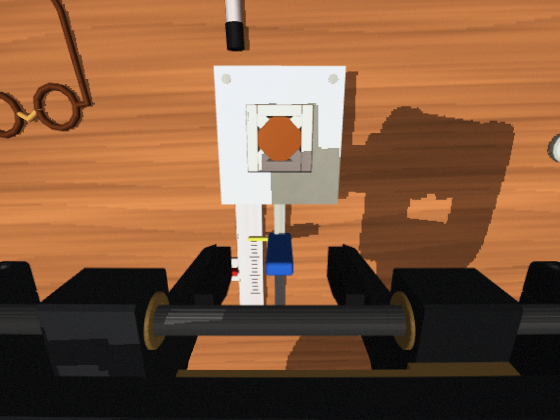

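View pics/s13c.png

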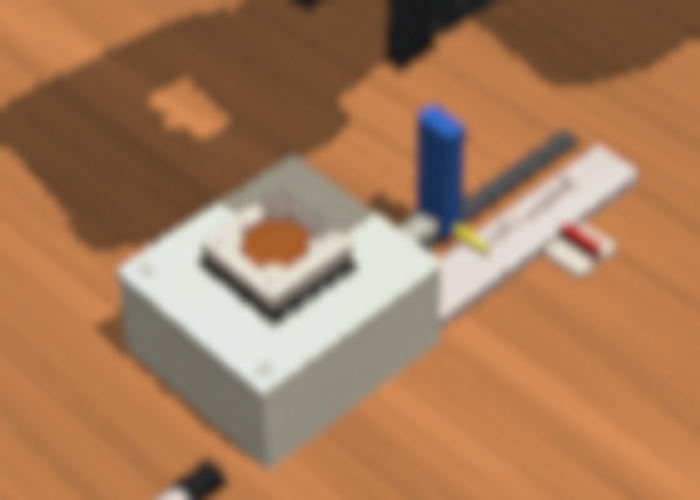

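Emit:
play_rows:
  motion:
    - {"xyz": [-0.02, 0, -0.01], "rotation": [0, 0, -0.18], "grip": 0}
    - {"xyz": [-0.04, 0.001, -0.01], "rotation": [0, 0, -0.36], "grip": 0}
    - {"xyz": [-0.058, 0.001, -0.01], "rotation": [0, 0, -0.54], "grip": 0}
    - {"xyz": [-0.058, 0.001, -0.01], "rotation": [0, 0, -0.72], "grip": 0}
    - {"xyz": [-0.058, 0.001, -0.01], "rotation": [0, 0, -0.9], "grip": 0}
    - {"xyz": [-0.058, 0.001, -0.01], "rotation": [0, 0, -1.08], "grip": 0}
    - {"xyz": [-0.058, 0.001, 0], "rotation": [0, 0, -1.26], "grip": 0}
    - {"xyz": [-0.058, 0.001, 0.01], "rotation": [0, 0, -1.44], "grip": 0}
    - {"xyz": [-0.058, 0.001, 0.01], "rotation": [0, 0, -1.57], "grip": 0}
    - {"xyz": [-0.058, 0.001, 0.01], "rotation": [0, 0, -1.57], "grip": 0}

```text
time_s: 22.2
tool_pos: [0.5481, 0.0101, 0.1478]
orientation: [0.72, 0.694, -0.0, -0.001]
contact_force: [-0.3, 0.1, -0.3]
opening: 0.0438
```

```bash
python3 - <<'E'
from h import *
import pickle
rel(.5484,.0099,.036,87.95)
cv2.imwrite('pics/w14.png',env.get_image('wrist')[:,:,::-1])
m=env.camera_model('wrist');pickle.dump(m,open('m14.pkl','wb'))
cv2.imwrite('pics/w14.png',env.get_image('wrist')[:,:,::-1])
E
```

```text
t 22.2 pos [0.5481 0.0101 0.1478] F [-0.3  0.1 -0.3] op 0.0438
xyz [-0.0003  0.0005  0.1118] rot [-0.0014 -0.0004 -0.0023]
```

View pics/w14.png

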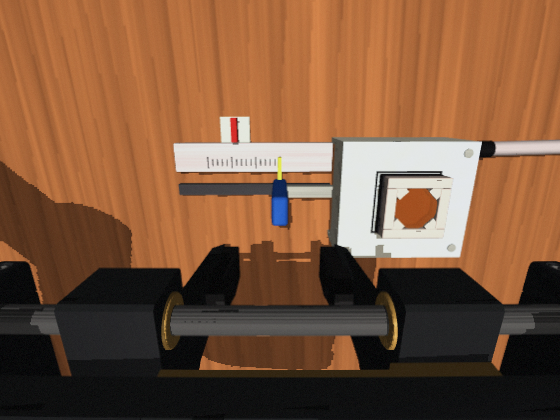

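```bash
python3 - <<'E'
from h import *
crop('pics/w14.png','pics/w14c.png',200,110,300,235,6)
E
```

```text
(no output)
```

View pics/w14c.png

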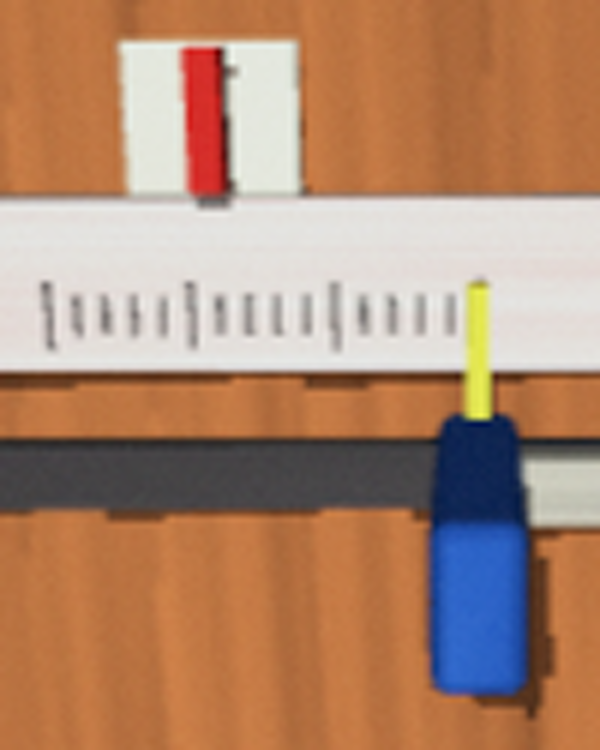

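```bash
python3 - <<'E'
from h import *
import pickle
m=pickle.load(open('m14.pkl','rb'));o=[199.6,109.6]
g=lambda p,z:ray('wrist',[np.array(p,float)/6+o],z,m)[0]
p=g((479,285),.0165);k=g((206,120),.014);h=g((479,608),.087)
a=np.radians(-2.05);u=np.array([np.cos(a),np.sin(a)]);b=np.array([.6632,.0058])
n=np.array([-u[1],u[0]])
for w in(p,k,h): print(w,'box',(w-b)@u,(w-b)@n)
print('pull',(p-k)@u)
E
```

```text
[0.54981234 0.04619557] box -0.11476010687113279 0.03631366040936974
[0.50544745 0.075084  ] box -0.16012998914205756 0.0635965938421384
[0.54833517 0.0112432 ] box -0.11498602933147171 0.0013308137563518598
pull 0.04536988227092474
```

Emit:
play_rows:
  motion:
    - {"xyz": [0, 0.0003, 0.03], "rotation": [0, 0, -0.002], "grip": 0}
    - {"xyz": [0, 0.0003, 0.06], "rotation": [0, 0, -0.002], "grip": 0}
    - {"xyz": [0, 0.0003, 0.08], "rotation": [0, 0, -0.002], "grip": 0}
    - {"xyz": [0, 0.0003, 0.095], "rotation": [0, 0, -0.002], "grip": 0}
    - {"xyz": [0, 0.0003, 0.105], "rotation": [0, 0, -0.002], "grip": 0}
    - {"xyz": [0, 0.0003, 0.112], "rotation": [0, 0, -0.002], "grip": 0}
    - {"xyz": [0, 0.0003, 0.112], "rotation": [0, 0, -0.002], "grip": 0}
    - {"xyz": [0, 0.0003, 0.112], "rotation": [0, 0, -0.002], "grip": 0}
    - {"xyz": [0, 0.0003, 0.112], "rotation": [0, 0, -0.002], "grip": 0}
    - {"xyz": [0, 0.0003, 0.112], "rotation": [0, 0, -0.002], "grip": 0}

```text
time_s: 23.55
tool_pos: [0.5484, 0.0102, 0.0362]
orientation: [0.72, 0.694, -0.0, -0.0]
contact_force: [-0.8, 0.6, -1.2]
opening: 0.044
```

Emit:
play_rows:
  motion:
    - {"xyz": [0, 0, 0], "rotation": [0, 0, 0], "grip": -1}
    - {"xyz": [0, 0, 0], "rotation": [0, 0, 0], "grip": -1}
    - {"xyz": [0, 0, 0], "rotation": [0, 0, 0], "grip": -1}
    - {"xyz": [0, 0, 0], "rotation": [0, 0, 0], "grip": -1}
    - {"xyz": [0, 0, 0], "rotation": [0, 0, 0], "grip": -1}
    - {"xyz": [0, 0, 0], "rotation": [0, 0, 0], "grip": -1}
    - {"xyz": [0, 0, 0], "rotation": [0, 0, 0], "grip": -1}
    - {"xyz": [0, 0, 0], "rotation": [0, 0, 0], "grip": -1}
    - {"xyz": [0, 0, 0], "rotation": [0, 0, 0], "grip": -1}
    - {"xyz": [0, 0, 0], "rotation": [0, 0, 0], "grip": -1}
  grip_force: 40

```text
time_s: 24.8
tool_pos: [0.5482, 0.0102, 0.0362]
orientation: [0.72, 0.694, -0.0, -0.0]
contact_force: [-3.1, -0.2, 2.4]
opening: 0.0134
```

```bash
python3 - <<'E'
from h import *
rel(.5484,.0099,.036,87.95)
s=env.get_state();q=R.from_quat(s['orientation']);a=np.radians(-2.05)
print('pull vec tool',q.inv().apply(np.array([-np.cos(a),-np.sin(a),0])*.0454))
cv2.imwrite('pics/w15.png',env.get_image('wrist')[:,:,::-1])
E
```

```text
t 24.8 pos [0.5482 0.0102 0.0362] F [-3.1 -0.2  2.4] op 0.0134
xyz [-0.0003  0.0002  0.0002] rot [-0.001  -0.0003 -0.0017]
pull vec tool [-7.89375838e-05 -4.53999088e-02  4.53095269e-05]
```

View pics/w15.png

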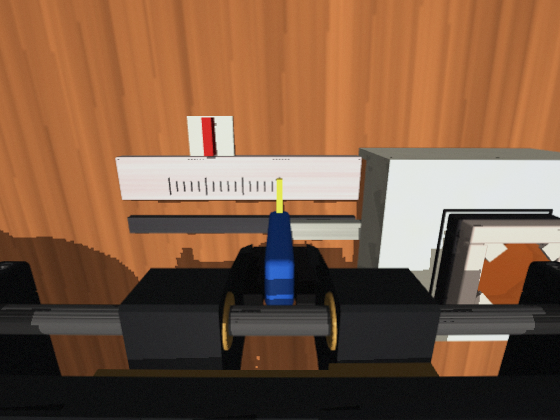

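Emit:
play_rows:
  motion:
    - {"xyz": [0, -0.004, 0], "rotation": [0, 0, 0], "grip": -1}
    - {"xyz": [0, -0.011, 0], "rotation": [0, 0, 0], "grip": -1}
    - {"xyz": [0, -0.019, 0], "rotation": [0, 0, 0], "grip": -1}
    - {"xyz": [0, -0.027, 0], "rotation": [0, 0, 0], "grip": -1}
    - {"xyz": [0, -0.034, 0], "rotation": [0, 0, 0], "grip": -1}
    - {"xyz": [0, -0.04, 0], "rotation": [0, 0, 0], "grip": -1}
    - {"xyz": [0, -0.044, 0], "rotation": [0, 0, 0], "grip": -1}
    - {"xyz": [0, -0.0455, 0], "rotation": [0, 0, 0], "grip": -1}
    - {"xyz": [0, -0.0455, 0], "rotation": [0, 0, 0], "grip": -1}
    - {"xyz": [0, -0.0455, 0], "rotation": [0, 0, 0], "grip": -1}

```text
time_s: 26.1
tool_pos: [0.5031, 0.0118, 0.0362]
orientation: [0.72, 0.694, 0.0, 0.0]
contact_force: [6.2, 0.6, -5.7]
opening: 0.0139
```

```bash
python3 - <<'E'
from h import *
import pickle
rel(.5484,.0099,.036,87.95)
m=env.camera_model('wrist');pickle.dump(m,open('m16.pkl','wb'))
cv2.imwrite('pics/w16.png',env.get_image('wrist')[:,:,::-1])
crop('pics/w16.png','pics/w16c.png',220,100,360,230,5)
cv2.imwrite('pics/s16.png',env.get_image('scene')[:,:,::-1])
crop('pics/s16.png','pics/s16c.png',220,180,360,280,5)
E
```

```text
t 26.1 pos [0.5031 0.0118 0.0362] F [ 6.2  0.6 -5.7] op 0.0139
xyz [-0.0002  0.0454  0.0002] rot [ 0.0008 -0.0002 -0.0019]
```

View pics/w16c.png

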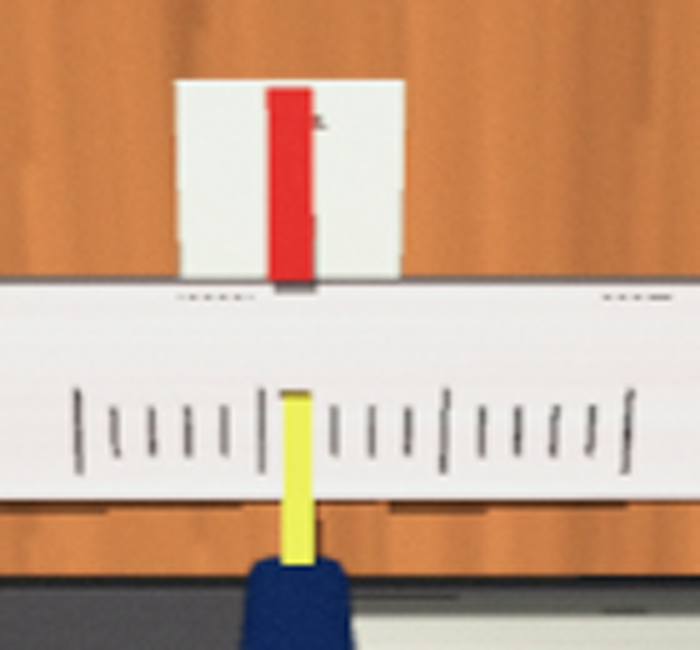

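View pics/s16c.png

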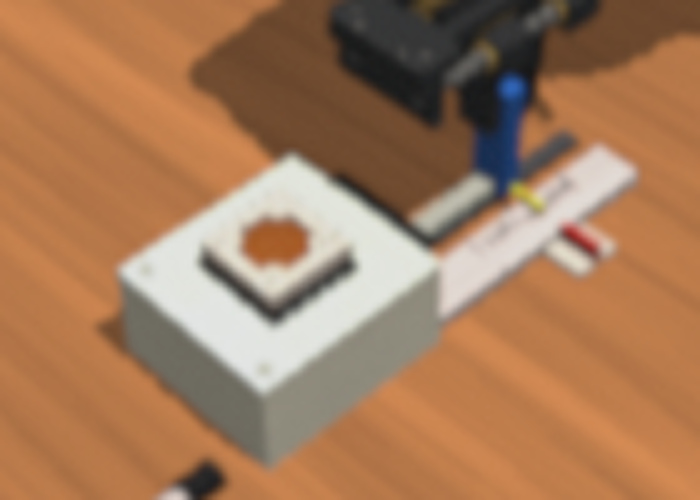

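The pointer is at x≈296 and the mark's middle at x≈290.5 in the enlarged crop, so it is about 0.7 mm short. I'll trim that and let it settle.

Emit:
play_rows:
  motion:
    - {"xyz": [0, -0.0006, 0], "rotation": [0, 0, 0], "grip": -1}
    - {"xyz": [0, -0.0006, 0], "rotation": [0, 0, 0], "grip": -1}
    - {"xyz": [0, -0.0006, 0], "rotation": [0, 0, 0], "grip": -1}
    - {"xyz": [0, -0.0006, 0], "rotation": [0, 0, 0], "grip": -1}
    - {"xyz": [0, -0.0006, 0], "rotation": [0, 0, 0], "grip": -1}
    - {"xyz": [0, -0.0006, 0], "rotation": [0, 0, 0], "grip": -1}
    - {"xyz": [0, -0.0006, 0], "rotation": [0, 0, 0], "grip": -1}
    - {"xyz": [0, -0.0006, 0], "rotation": [0, 0, 0], "grip": -1}
    - {"xyz": [0, -0.0006, 0], "rotation": [0, 0, 0], "grip": -1}
    - {"xyz": [0, -0.0006, 0], "rotation": [0, 0, 0], "grip": -1}

```text
time_s: 27.45
tool_pos: [0.5029, 0.0118, 0.0362]
orientation: [0.72, 0.694, 0.001, 0.001]
contact_force: [7.0, 0.7, -6.4]
opening: 0.0137
```

```bash
python3 - <<'E'
from h import *
m=env.camera_model('wrist')
cv2.imwrite('pics/w17.png',env.get_image('wrist')[:,:,::-1])
crop('pics/w17.png','pics/w17c.png',220,100,360,230,5)
cv2.imwrite('pics/t17.png',env.get_image('top')[:,:,::-1])
a=cv2.imread('pics/t17.png');b=cv2.imread('pics/top0.png')
cv2.imwrite('pics/t17c.png',np.vstack([a[125:275,110:450],b[125:275,110:450]]).repeat(2,0).repeat(2,1))
crop('pics/t17.png','pics/t17d.png',240,170,310,270,6)
s=env.get_state();print(s['time_s'],s['tool_pos'],s['contact_force'],s['opening'],np.abs(s['qvel']).max())
import pickle;pickle.dump(m,open('m17.pkl','wb'))
E
```

```text
27.55 [0.50289712 0.01183235 0.03621478] [ 6.37902237  2.13513225 -6.0441387 ] 0.013525856392208166 0.000568627272117774
```

View pics/w17c.png

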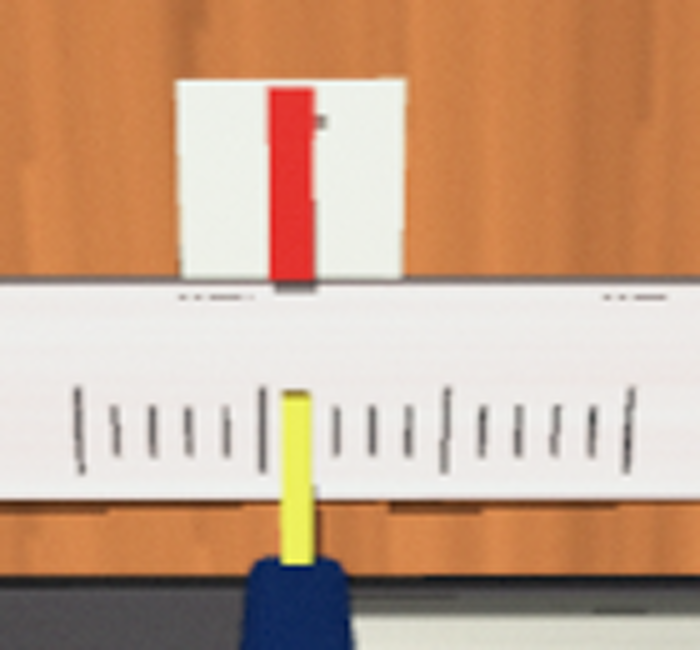

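View pics/t17c.png

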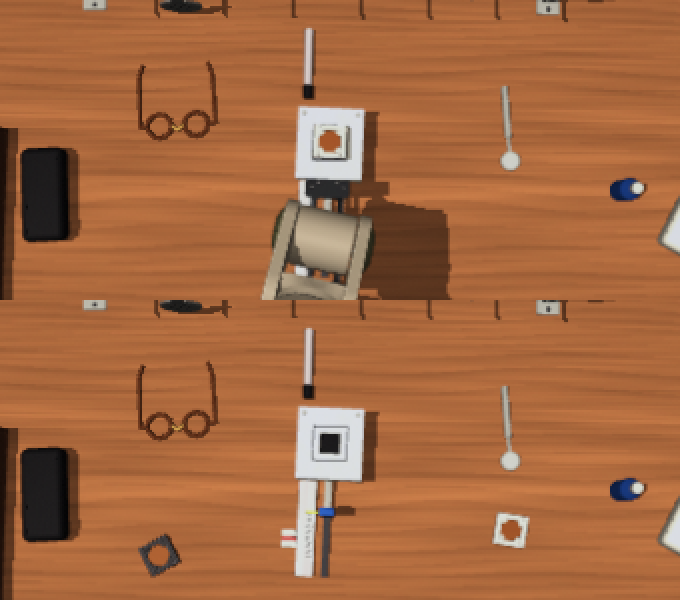

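View pics/t17d.png

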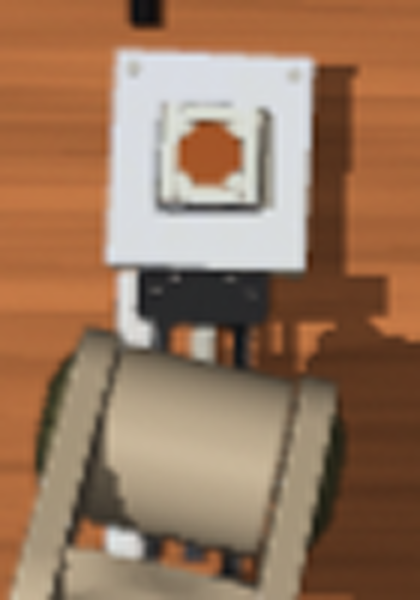

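```bash
python3 - <<'E'
from h import *
import pickle
m=pickle.load(open('m17.pkl','rb'));o=[219.6,99.6]
g=lambda p,z:ray('wrist',[np.array(p,float)/5+o],z,m)[0]
a=np.radians(-2.05);u=np.array([np.cos(a),np.sin(a)])
print('ptr-mark',(g((296,395),.0165)-g((291.5,185),.014))@u)
print(env.finish_job())
E
```

```text
ptr-mark 0.0004696456756250781
the job is handed in; nothing more can be done
None
```

I laid the grey lens over the window, stacked the white lens squarely on it, and let both go. Then I pinched the shutter handle, pulled it to the red mark, and handed the job in at about 27.6 s, still holding it. The hand-in gives no verdict, so these are my own last checks:

- **Pointer:** it measured about 0.5 mm from the middle of the mark.
- **Handle:** it was held at 13.5 mm opening with the grip set to 40 N. The spring pull showed as about 6.4 N along x, and the arm was still.
- **Grey lens:** placed alone, it measured within 2 mm and 0.3° of the box centre.
- **White lens:** the top and scene pictures show the pile undisturbed with its edges lined up. I did not measure the white lens's offset after letting go; just before, it lay about 1–2 mm off the grey lens, and I corrected 0.7 mm.
- **Bystanders:** by eye, the top view shows none of them moved from the start.

**What disagreed:**
- The real fingertips were about 20 mm behind the reported TCP, so the first closing passed above the grey lens without touching it. I found this from the pictures and went lower.
- Wrist-camera estimates of the box's x varied by about 1–2 mm, within tolerance.

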